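Fit a cartridge on the vacuum manifold and nip its bleed valve shut

ROBOT

A 7-joint arm with a two-finger parallel gripper is mounted at the origin on the work surface. World frame = base frame: x ahead of the robot, y to its left, z up, the work surface at z = 0. Lengths are in m, angles in degrees, forces in N, time in s.
With the tool pointing down it reaches from about 0.425 to 0.875 m from the base axis. Payload 4.7 kg.
Tool frame: the origin (TCP) lies between the finger pads; the fingertips stand 25 mm ahead of it and the grasp point (between the pads) lies 6 mm ahead of it (env.tip_reach is the distance from the TCP to the fingertips, in m); z points along the fingers, y is the direction in which the jaws open and shut (so a half turn about z gives the same grasp; the last joint's range is limited). The gripper opens to 87 mm and grips with 3 to 60 N. Pads are 19 mm wide; open, the fingers measure 117 mm over their backs; the gripper's body (75 mm by 190 mm) begins 51 mm behind the grasp point.
Start: joints at [65.323, 18.392, -4.016, 83.108, 1.295, 78.541, -3.26], TCP at [0.28, -0.587, 0.248] pointing down, gripper open.
Joint ranges: [-163.93, 163.93], [-17.29, 119.83], [-79.2, 71.16], [3.27, 140.29], [-89.18, 269.18], [5.43, 117.66], [-154.24, 154.24]. Speed limits (degrees/s): [147.25, 147.25, 180, 180, 180, 180, 180].

INTERFACE

Orientations are given as [roll, pitch, yaw] about the fixed x, y, z axes, in that order (R = Rz(yaw) Ry(pitch) Rx(roll)).
In Python, from cell import env, viewer, job gives the robot as it stands.
- The arm moves only by the tool move_arm, never from a script. Its argument "steps" is a list of rows, each a list of 7 numbers: the finger opening in cm, from 0 to 8.7, then the shift along the tool's x, y, z in cm, then the turn, a rotation vector about the tool's x, y, z in rad. In form: [[fingers, tx, ty, tz, wx, wy, wz], ...]. A call has 1 to 5 rows; each row shifts and turns the commanded pose from where the row before left it, along the tool's axes as they then stand; what a row does not reach is not made up. A row lasts 1/12 s, in which the tool goes at most 41.7 mm and 7.16 degrees, less where a joint would pass 70% of its speed; a pose out of reach is approached as far as the arm can. A call is refused whole if a number of a shift passes 4.17 or a number of a turn 0.125, either way. A call with a gripper value outside its range is refused whole. The fingers move at their own pace and stop on an object; "force" is the grip in N (left out, the last holds). Time passes only in rows, so rows that do not move let the fingers close. It gives the time, the measured TCP pose, the force and the opening at its end, in the units of the state.
- env.get_obs(): the state, without advancing time (a new reading comes with each control period).
- viewer.read_camera(name): name is "scene" or "top" or "wrist"; returns a dict with "img" (420x560x3 uint8, red, green, blue), "vfov" (degrees; the focal length in pixels is half the picture's height over the tangent of half this angle, whatever the lens; pixels are square), "cx", "cy" (the principal point, pixels), "extrinsics" (4x4, takes a point from world to camera coordinates); the wrist camera has in their place "mount" (4x4, takes a point from camera to tool coordinates, whose origin is the TCP and whose axes are the flange's). Camera axes: x right, y down, z forward; pixel columns grow to the right and rows downward; lengths in m; the calibration is good to about 2 mm. A picture is of the moment at which its call begins: read the wrist's pose just before it. There is no depth.
- job.sign_off(): hands the job in, once; it reports no verdict.
The state is a dict: "time_s": time; "qpos": joint angles; "joint_velocities": joint speeds; "effort": joint torques, N m; "tool_pos": TCP position; "tool_rot": TCP orientation; "force": force on the tool from outside, world axes, zero at the start; "wrist_torque": the same for the moment, N m; "grip_width": finger opening in m.
Only numpy, scipy, OpenCV 4.12 (cv2) and the standard library are available. Lean on these libraries where they do the work, as an engineer would, in place of code of your own. Each camera call takes 0.05 s, during which the arm holds its last target.

TASK

Take the flanged white cartridge from its stand and seat it upright, fully home, in the open port of the steel vacuum manifold. Then close the manifold's bleed valve: turn its winged black key clockwise until it comes up against its stop, carry on until the brass collar under it has been nipped round by about five degrees (never ten), and let go. Do not lean on the pressure gauge beside the key, and leave the other things on the bench where they are.

Things in the scene. Friction and masses are not known exactly. Their poses are not given: they have to be found in the camera images.
- manifold: Fixed steel chest 138 x 208 mm, 72 mm high, origin under its centre, z up, +x to its back. Bleed valve in front: vertical axis of key and collar at manifold (-120, 0) mm, on an aluminium bar 34 mm high, 36 mm deep, y -40 to +90 mm; valve barrel 32 mm wide up to 50 mm. The lid carries one open port, five blanked ports (round plugs 12 mm high) and two small knobs.
- port (a point): Centre of the mouth of the open port: a bore 11 mm in diameter, 14 mm deep, in the top of a square white boss 26 mm wide that stands 18 mm above the lid; the mouth is 90 mm above the bench, at manifold (-15, -50, 90) mm. Axes as the manifold. The nearest blanked ports are 47 mm away.
- cartridge: Loose white plastic cartridge, about 40 g, z up along it, origin at its tip's end. Tip 8 mm diameter, 12 mm long, tapering to 5 mm; barrel 18 mm diameter from 12 to 80 mm; flange 28 mm diameter on top, top at 83 mm. Starts upright, tip in the stand, tip end 13 mm above the bench; seated in the port it is 78 mm above the bench. Grip the barrel.
- shoulder (a point): Centre of the cartridge's shoulder, 12 mm above its tip end on its axis; rests on the mouth of the port when fully home.
- stand: Fixed grey block 56 x 56 x 25 mm with an 11 mm hole, 14 mm deep, in the middle, holding the cartridge; origin under its centre.
- key: Winged black key: upright plate 56 mm long (its x), 9 mm thick (its y), from 72 to 98 mm above the bench, on a vertical stem, the axis of turning. Origin on the axis, 63 mm above the bench. Closes clockwise seen from above, runs freely (0.05 N m), stays where left. It has 1.0 to 1.4 rad to go to its stop, which is hidden inside and differs each time; past it, it carries the collar along.
- key_grip (a point): Point on the key's axis at the height to grip the wings, 87 mm above the bench (11 mm below their top edge). Axes as the key.
- wing_tip (a point): End of one wing, 28 mm from the axis along the key's x, 87 mm above the bench. At the start the key's x points roughly the way of the manifold's x (turned 0 to 0.9 rad clockwise from it); at the stop it is turned 1.3 to 1.9 rad clockwise from it.
- collar_lug (a point): Outer end of the lug of the brass collar (42 mm ring, top 60 mm above the bench), 32 mm from the axis, 54 mm up. Starts pointing to the manifold's -x. Turns only when carried by the key at its stop: takes 0.2 N m, plus 0.15 N m per 0.1 rad; stays where left. Swings clockwise, to the manifold's +y, 0.56 mm per degree; must end 1.2 to 5.6 mm round.
- gauge: Pressure gauge on the valve bar, on the manifold's +y side of the key: upright steel drum 46 mm in diameter, 26 mm deep, facing forward, 62 to 108 mm above the bench. Origin at its centre, at manifold (-120, 57, 85) mm. Its case is 34 mm from the key's axis, 6 mm from the wing's sweep: a wide-open gripper does not fit between.
- tube_block: Bystander: grey block 56 x 56 mm with two blue-capped tubes, 80 mm high in all, loose; origin under its centre.
- well_plate: Bystander: white well plate 85 x 127 x 15 mm, loose, origin under its centre.
- beaker: Bystander: glass beaker 60 mm in diameter, 70 mm high, loose, origin under its centre.
Mind the look-alikes: they are no part of the job. Of the things shaped like the cartridge, the white one is meant.

How it is judged:
By the outcome, as a careful person would: the job done as asked, in the order asked, and still so for the second after the job is handed in, with the robot touching nothing.
It also fails if it takes over 64 s, if anything falls off the work surface, if the arm or the gripper's body presses on something with over 40 N, if the wrist force passes 120 N, or if a joint passes its speed limit or range.

## Working session

There is one attempt and no reset: what is moved stays moved. The work goes in short steps, Python scripts to look and compute and a tool call to move; the robot and the scene stay as the last step left them, time stands still between calls to the robot, and variables do not carry over. Pictures are saved under pics/ and viewed, and the job is handed in when it is done.

Besides the shell and the picture viewer there is one more tool, called after "Request:" in YAML: its name, and indented under it one key for each argument. move_arm: Moves the arm, as the interface text tells. Its arguments: {"type":"object","properties":{"steps":{"type":"array"},"force":{"type":"number"}},"required":["steps"]}

```bash
ls; mkdir -p pics
cat > h.py <<'E'
from cell import env, viewer, job
import numpy as np, cv2
from scipy.spatial.transform import Rotation as R
def shot(n,f):
    o=env.get_obs(); c=viewer.read_camera(n); cv2.imwrite('pics/'+f,c['img'][:,:,::-1]); return o,c
E
python3 - <<'E'
from h import *
for n in ['scene','top','wrist']:
    o,c=shot(n,n+'0.png'); print(n,{k:v for k,v in c.items() if k!='img'})
print(o)
E
```

```text
pics
scene {'vfov': 43.70820827436358, 'cx': 280.7784070890495, 'cy': 206.85641390927378, 'extrinsics': array([[ 0.66783259,  0.74430575, -0.00292929, -0.38300321],
       [ 0.64406894, -0.57985816, -0.49893859, -0.38606667],
       [-0.37306144,  0.33132078, -0.86663239,  1.42201476],
       [ 0.        ,  0.        ,  0.        ,  1.        ]])}
top {'vfov': 52.43073514029489, 'cx': 275.46376501956956, 'cy': 206.75613177248405, 'extrinsics': array([[ 0.02649574, -0.99964814,  0.00125594, -0.05161566],
       [-0.98371553, -0.02629683, -0.1777983 ,  0.617229  ],
       [ 0.17776877,  0.00347541, -0.98406615,  0.84720113],
       [ 0.        ,  0.        ,  0.        ,  1.        ]])}
wrist {'vfov': 68.41451709311575, 'cx': 280.0637590661471, 'cy': 211.90137104040838, 'mount': array([[-3.00180299e-04, -9.66098103e-01, -2.58175068e-01,
         6.99641105e-02],
       [ 9.99999831e-01, -4.18713650e-04,  4.04137453e-04,
         9.01581456e-04],
       [-4.98537852e-04, -2.58174903e-01,  9.66098065e-01,
        -1.38203428e-01],
       [ 0.00000000e+00,  0.00000000e+00,  0.00000000e+00,
         1.00000000e+00]])}
{'time_s': 0.1, 'qpos': array([65.32346383, 18.43391315, -4.01719796, 83.16627049,  1.29460632,
       78.54131207, -3.2604431 ]), 'joint_velocities': array([-0.00663089, -0.06104993, -0.01429242, -0.21738054,  0.00215293,
       -0.07019827,  0.01969439]), 'effort': array([-2.56959083e-04, -4.92572021e+01, -4.05977201e-01, -3.13397813e+01,
       -6.42258581e-02,  3.95616435e-02,  9.77987202e-05]), 'tool_pos': array([ 0.27945781, -0.58636816,  0.24659565]), 'tool_rot': array([-1.79903720e+02,  4.50294246e-03,  2.54871579e+01]), 'force': array([-1.00822866, -0.08352609, -1.42414268]), 'wrist_torque': array([0.04502771, 0.01582009, 0.00882122]), 'grip_width': 0.08682603522311812}
```

View pics/scene0.png

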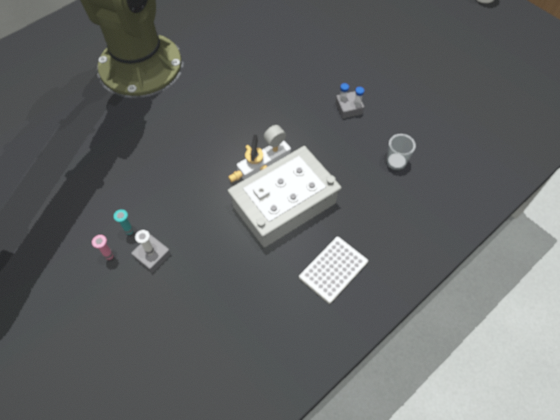

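View pics/top0.png

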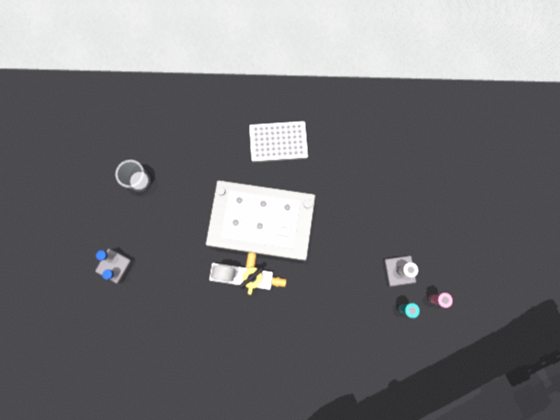

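View pics/wrist0.png

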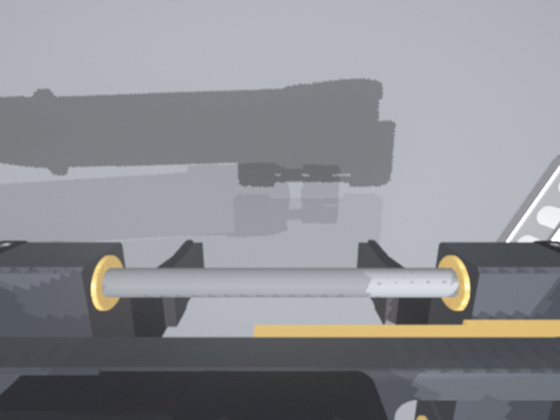

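The scene shows a white cartridge in the stand at scene (145,240) / top (409,270). There are two look-alikes: teal at scene (122,216) and pink at (101,243). Only the white one sits in the grey stand, so that is the one meant. I'll enlarge to confirm.

Run:
```python
import cv2,numpy as np
t=cv2.imread('pics/top0.png'); s=cv2.imread('pics/scene0.png')
r=lambda a:cv2.resize(a,None,fx=5,fy=5,interpolation=cv2.INTER_CUBIC)
cv2.imwrite('pics/t1.png',r(t[170:300,200:330])[:600]);
cv2.imwrite('pics/t2.png',r(t[245:325,370:470]))
cv2.imwrite('pics/s1.png',r(s[115:235,215:350]))
cv2.imwrite('pics/s2.png',r(s[195:285,80:190]))
```

```text
(no output)
```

View pics/t1.png

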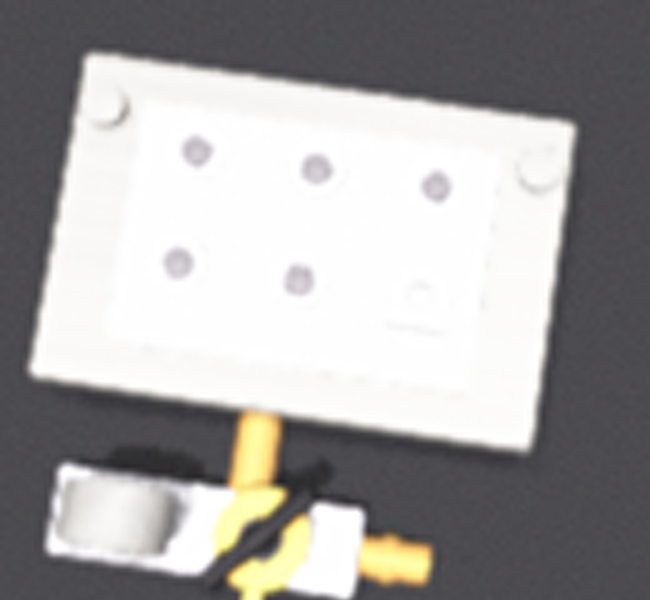

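View pics/t2.png

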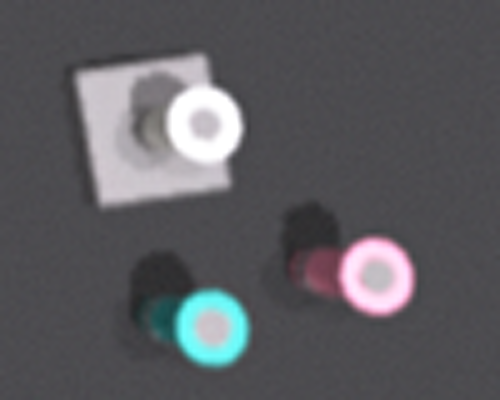

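View pics/s1.png

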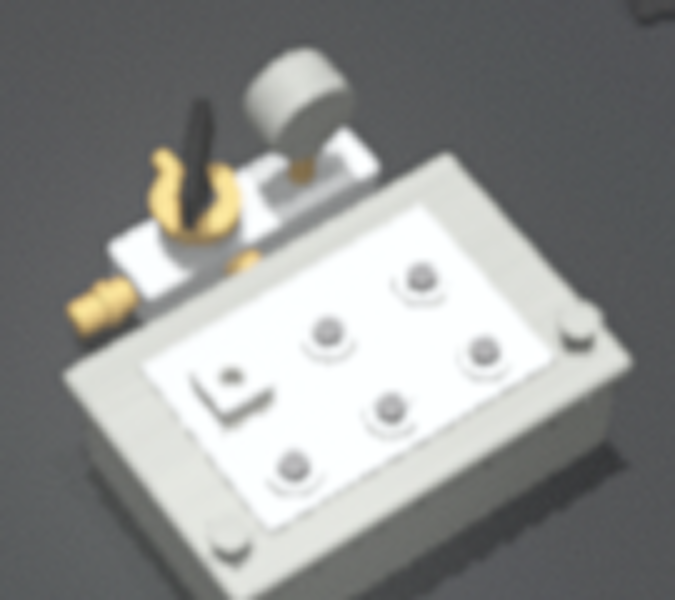

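View pics/s2.png

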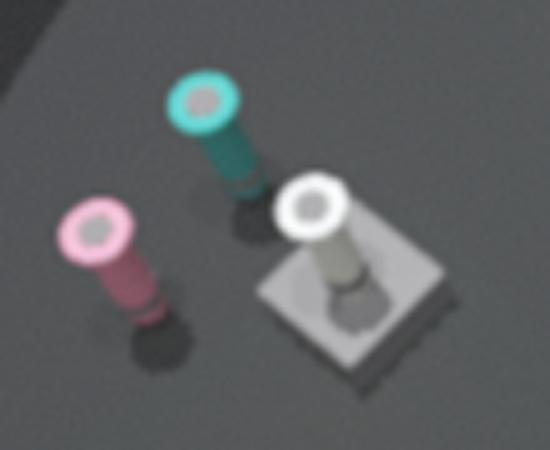

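The crops confirm it: the white cartridge sits in the stand, with teal and pink standing free. Next I'll fit the poses from both cameras.

```bash
cat >> h.py <<'E'
def proj(c,P,o=None):
    P=np.atleast_2d(P)
    if 'extrinsics' in c: E=c['extrinsics']
    else:
        T=np.eye(4);T[:3,:3]=R.from_euler('xyz',o['tool_rot'],degrees=True).as_matrix();T[:3,3]=o['tool_pos']
        E=np.linalg.inv(T@c['mount'])
    f=210/np.tan(np.radians(c['vfov']/2)); q=P@E[:3,:3].T+E[:3,3]
    return np.c_[c['cx']+f*q[:,0]/q[:,2], c['cy']+f*q[:,1]/q[:,2]]
def atz(c,uv,z,o=None):
    if 'extrinsics' in c: T=np.linalg.inv(c['extrinsics'])
    else:
        T=np.eye(4);T[:3,:3]=R.from_euler('xyz',o['tool_rot'],degrees=True).as_matrix();T[:3,3]=o['tool_pos'];T=T@c['mount']
    f=210/np.tan(np.radians(c['vfov']/2)); uv=np.atleast_2d(np.array(uv,float))
    d=np.c_[(uv[:,0]-c['cx'])/f,(uv[:,1]-c['cy'])/f,np.ones(len(uv))]@T[:3,:3].T
    return T[:3,3]+d*((z-T[2,3])/d[:,2])[:,None]
E
cat > m.py <<'E'
from h import *
from scipy.optimize import least_squares
np.set_printoptions(precision=4,suppress=True)
ct=viewer.read_camera('top');cs=viewer.read_camera('scene')
up=lambda a,x0,y0:(np.array(a,float)+.5)/5-.5+[x0,y0]
mt=up([(88,55),(577,122),(530,452),(30,375)],200,170)
ms=up([(450,152),(630,362),(63,377)],215,115)
Lt=np.array([[69,104,72],[69,-104,72],[-69,-104,72],[-69,104,72]])/1e3
Ls=Lt[[3,0,2]]
pl=lambda p,L:np.c_[L[:,0]*np.cos(p[2])-L[:,1]*np.sin(p[2])+p[0],L[:,0]*np.sin(p[2])+L[:,1]*np.cos(p[2])+p[1],L[:,2]]
bt=up([(420,293)],200,170);bs=up([(232,376)],215,115);B=np.array([[-15,-50,90]])/1e3
for w in [(1,1),(1,0),(0,1)]:
    s=least_squares(lambda p:np.r_[w[0]*np.r_[(proj(ct,pl(p,Lt))-mt).ravel(),(proj(ct,pl(p,B))-bt).ravel()],w[1]*np.r_[(proj(cs,pl(p,Ls))-ms).ravel(),(proj(cs,pl(p,B))-bs).ravel()]],[.55,0,-.1])
    p=s.x;print(w,p[:2],np.degrees(p[2]),s.fun.round(1),'port',pl(p,B)[0],'key',pl(p,np.array([[-.12,0,.087]]))[0])
print('cart',atz(ct,up([(204,124)],370,245),.096),atz(cs,up([(311,207)],80,195),.096))
print('teal',atz(ct,up([(212,327)],370,245),.083),atz(cs,up([(204,101)],80,195),.083))
print('pink',atz(ct,up([(377,275)],370,245),.083),atz(cs,up([(96,230)],80,195),.083))
print('key ends',atz(ct,up([(215,582),(325,466)],200,170),.098))
E
python3 m.py
```

```text
(1, 1) [ 0.5888 -0.0047] -7.0164976470941545 [-0.7 -1.  -0.3  0.   0.1 -0.2 -0.7 -0.  -0.2  0.4 -0.9  0.3  0.5  0.2
 -0.9 -0.3 -0.5  0.7] port [ 0.5678 -0.0525  0.09  ] key [0.4697 0.0099 0.087 ]
(1, 0) [ 0.5885 -0.0055] -6.9232865004333926 [-0.4 -0.8 -0.   0.1  0.5 -0.1 -0.4  0.2  0.2  0.5 -0.   0.   0.   0.
 -0.  -0.  -0.   0. ] port [ 0.5676 -0.0533  0.09  ] key [0.4694 0.009  0.087 ]
(0, 1) [ 0.589  -0.0036] -7.0282523710238225 [-0.  -0.  -0.  -0.  -0.  -0.  -0.  -0.  -0.   0.  -0.5  0.1  0.9  0.
 -0.4 -0.6 -0.   0.5] port [ 0.568  -0.0514  0.09  ] key [0.4699 0.0111 0.087 ]
cart [[ 0.4929 -0.3041  0.096 ]] [[ 0.4923 -0.3029  0.096 ]]
teal [[ 0.4145 -0.309   0.083 ]] [[ 0.4136 -0.3065  0.083 ]]
pink [[ 0.4362 -0.3747  0.083 ]] [[ 0.435  -0.3724  0.083 ]]
key ends [[ 0.4521  0.0245  0.098 ]
 [ 0.4981 -0.0169  0.098 ]]
```

Request:
move_arm:
  steps:
    - [8.7,3.2,-2.05,0,0,0,0]
    - [8.7,3.2,-2.05,0,0,0,0]
    - [8.7,3.2,-2.05,0,0,0,0]
    - [8.7,3.2,-2.05,0,0,0,0]
    - [8.7,3.2,-2.05,0,0,0,0]

```text
time_s: 0.67
tool_pos: [0.3806, -0.4237, 0.2475]
tool_rot: [180.0, 0.0, 25.5]
force: [0.8, -0.5, -0.6]
grip_width: 0.0869
```

Request:
move_arm:
  steps:
    - [8.7,3.2,-2.05,0,0,0,0]
    - [8.7,3.2,-2.05,0,0,0,0]
    - [8.7,3.2,-2.05,0,0,0,0]
    - [8.7,0,0,0,0,0,0]
    - [8.7,0,0,0,0,0,0]

```text
time_s: 1.08
tool_pos: [0.4419, -0.3259, 0.2478]
tool_rot: [180.0, -0.0, 25.8]
force: [-0.4, -0.2, 0.6]
grip_width: 0.0875
```

Run:
```python
from h import *
np.set_printoptions(precision=4,suppress=True)
o,c=shot('wrist','w1.png');print(o['time_s'],o['tool_pos'],o['tool_rot'],o['qpos'],o['joint_velocities'].round(1),o['force'])
print(proj(c,[[.4926,-.3035,.096],[.4926,-.3035,.025]],o))
```

```text
1.0833 [ 0.4419 -0.3259  0.2478] [179.9816  -0.0279  25.8298] [ 47.8479   6.8015 -15.3739  97.2194   1.8382  76.197  -32.0309] [ 2.2  0.6  3.9 -0.4  1.7  0.1  0.5] [-0.3729 -0.2417  0.5726]
[[280.9959 145.8509]
 [280.7639 142.6711]]
```

View pics/w1.png

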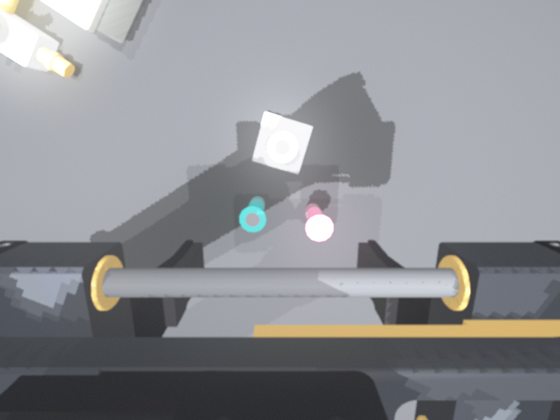

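Run:
```python
import cv2
s=cv2.imread('pics/w1.png')
cv2.imwrite('pics/w1c.png',cv2.resize(s[100:250,220:350],None,fx=4,fy=4,interpolation=cv2.INTER_CUBIC))
```

```text
(no output)
```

View pics/w1c.png

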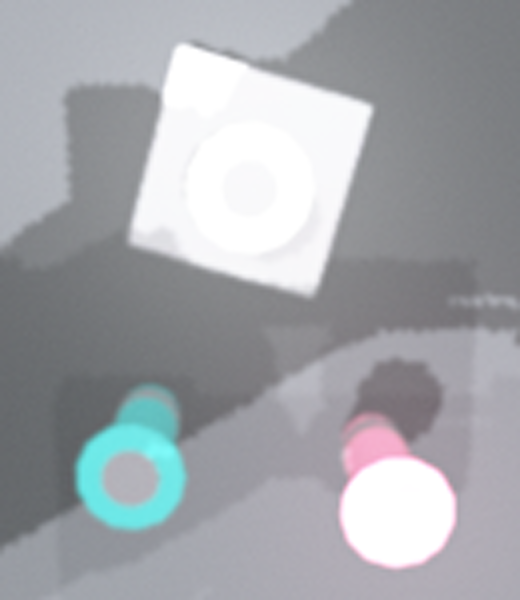

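White flange centre is at wrist (282,146), within 1 mm of the prediction. I'll move over it and go down.

Request:
move_arm:
  steps:
    - [8.7,2.8,0.15,0,0,0,0]
    - [8.7,2.75,0.15,0,0,0,0]
    - [8.7,0,0,3.0,0,0,0]
    - [8.7,0,0,3.0,0,0,0]
    - [8.7,0,0,3.0,0,0,0]

```text
time_s: 1.55
tool_pos: [0.491, -0.3096, 0.1567]
tool_rot: [179.9, 0.0, 25.3]
force: [0.2, -0.2, 0.5]
grip_width: 0.0871
```

Request:
move_arm:
  steps:
    - [8.7,0,0,3.0,0,0,0]
    - [8.7,0,0,3.0,0,0,0]
    - [8.7,0,0,2.2,0,0,0]
    - [8.7,0,0,0,0,0,0]
    - [8.7,0,0,0,0,0,0]

```text
time_s: 1.97
tool_pos: [0.4899, -0.3087, 0.0745]
tool_rot: [-179.9, 0.1, 25.3]
force: [0.2, -0.3, -0.2]
grip_width: 0.087
```

Run:
```python
from h import *
np.set_printoptions(precision=4,suppress=True)
o,c=shot('wrist','w2.png');print(o['time_s'],o['tool_pos'],o['tool_rot'],o['force'])
_,c2=shot('scene','s2.png')
cv2.imwrite('pics/s2c.png',cv2.resize(c2['img'][170:300,60:220,::-1],None,fx=4,fy=4,interpolation=cv2.INTER_CUBIC))
```

```text
1.9667 [ 0.4899 -0.3087  0.0745] [-179.8775    0.1209   25.3372] [ 0.2295 -0.3244 -0.1759]
```

View pics/s2c.png

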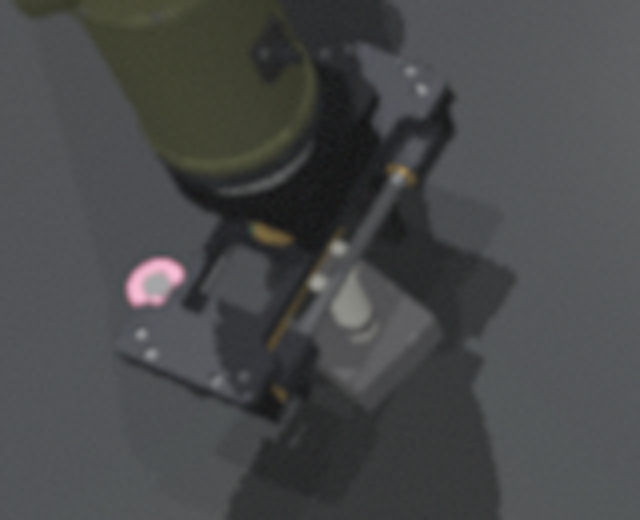

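View pics/w2.png

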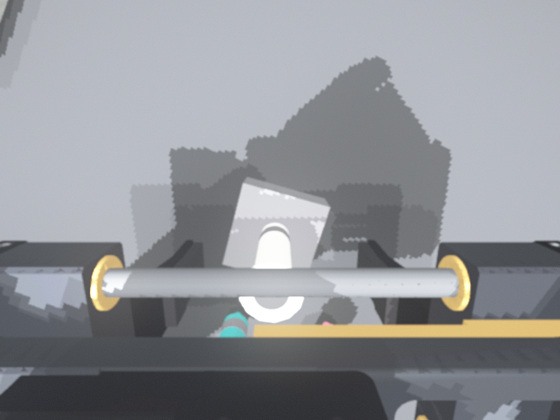

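The cartridge sits about 3 mm to the left in the wrist view (column 272 against 280), which agrees with the computed offset. I'll correct for that and close.

Request:
move_arm:
  steps:
    - [8.7,0.47,-0.26,0,0,0,0]
    - [8.7,0,0,0,0,0,0]
    - [8.7,0,0,0,0,0,0]
    - [4,0,0,0,0,0,0]
    - [2.4,0,0,0,0,0,0]
  force: 15

```text
time_s: 2.48
tool_pos: [0.4949, -0.3032, 0.0761]
tool_rot: [180.0, -0.0, 25.5]
force: [-0.2, -0.3, 0.1]
grip_width: 0.0799
```

Request:
move_arm:
  steps:
    - [1.5,0,0,0,0,0,0]
    - [1.5,0,0,0,0,0,0]
    - [1.5,0,0,0,0,0,0]
    - [1.5,0,0,0,0,0,0]
    - [1.5,0,0,0,0,0,0]
  force: 15

```text
time_s: 2.9
tool_pos: [0.4946, -0.303, 0.0755]
tool_rot: [-180.0, 0.0, 25.5]
force: [-0.4, 0.7, 0.2]
grip_width: 0.0483
```

Run:
```python
from h import *
np.set_printoptions(precision=4,suppress=True)
o,c=shot('wrist','w3.png');print(o['time_s'],o['tool_pos'],o['tool_rot'],o['force'],o['grip_width'])
```

```text
2.9 [ 0.4946 -0.303   0.0755] [-179.9947    0.008    25.4848] [-0.429   0.7181  0.2419] 0.048330573400971785
```

View pics/w3.png

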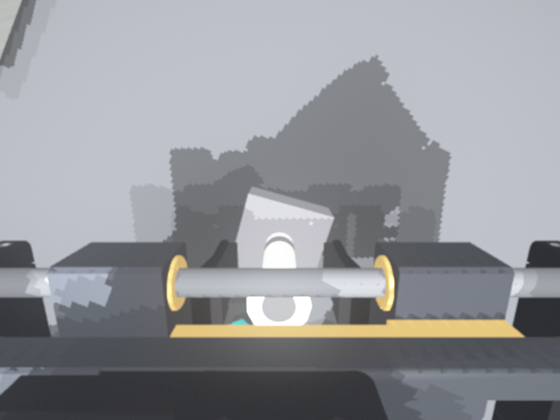

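Request:
move_arm:
  steps:
    - [1.5,0,0,0,0,0,0]
    - [1.5,0,0,0,0,0,0]
    - [1.5,0,0,0,0,0,0]
    - [1.5,0,0,0,0,0,0]
    - [1.5,0,0,0,0,0,0]

```text
time_s: 3.37
tool_pos: [0.4947, -0.303, 0.0755]
tool_rot: [180.0, 0.0, 25.5]
force: [0.1, 0.0, 1.2]
grip_width: 0.0263
```

Request:
move_arm:
  steps:
    - [1.5,0,0,0,0,0,0]

```text
time_s: 3.45
tool_pos: [0.4947, -0.3031, 0.0756]
tool_rot: [180.0, 0.0, 25.5]
force: [0.5, 0.0, -0.8]
grip_width: 0.0261
```

Request:
move_arm:
  steps:
    - [1.5,0,0,0,0,0,0]

```text
time_s: 3.53
tool_pos: [0.4947, -0.303, 0.0755]
tool_rot: [180.0, 0.0, 25.5]
force: [-0.5, -0.3, 0.0]
grip_width: 0.0264
```

Request:
move_arm:
  steps:
    - [1.5,0,0,0,0,0,0]

```text
time_s: 3.62
tool_pos: [0.4947, -0.3031, 0.0755]
tool_rot: [180.0, 0.0, 25.5]
force: [0.3, -0.3, -0.6]
grip_width: 0.0264
```

Run:
```python
from h import *
o,c=shot('wrist','w4.png');_,c2=shot('scene','s4.png')
a=cv2.resize(c['img'][170:330,180:380,::-1],None,fx=4,fy=3.7,interpolation=cv2.INTER_CUBIC)
b=cv2.resize(c2['img'][170:290,80:220,::-1],None,fx=5,fy=5,interpolation=cv2.INTER_CUBIC)
cv2.imwrite('pics/w4c.png',a);cv2.imwrite('pics/s4c.png',b)
```

```text
(no output)
```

View pics/w4c.png

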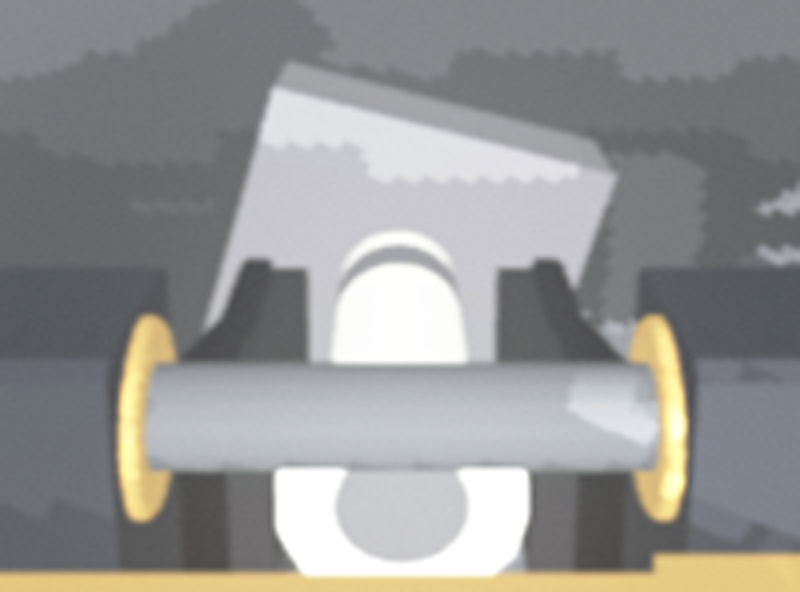

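View pics/s4c.png

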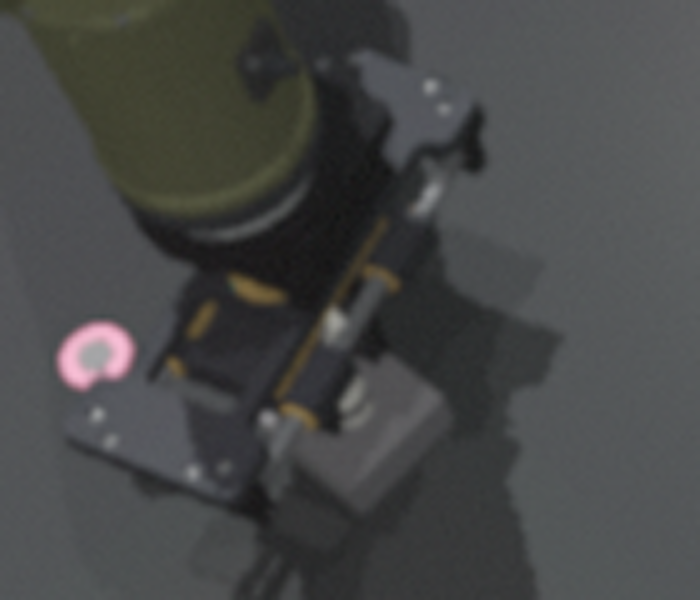

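The jaws stopped at 26 mm: the upper parts of the fingers are touching the flange (28 mm), not the barrel. I'll open, go lower and regrip.

Request:
move_arm:
  steps:
    - [5,0,0,0,0,0,0]
    - [5,0,0,0,0,0,0]
    - [5,0,0,0,0,0,0]
    - [5,-0.15,0,0.8,0,0,0]
    - [5,0,0,0.8,0,0,0]

```text
time_s: 4.13
tool_pos: [0.4934, -0.3042, 0.0594]
tool_rot: [179.9, -0.0, 25.5]
force: [-1.2, 0.8, 0.6]
grip_width: 0.0476
```

Request:
move_arm:
  steps:
    - [1.2,0,0,0,0,0,0]
    - [1.2,0,0,0,0,0,0]
    - [1.2,0,0,0,0,0,0]
    - [1.2,0,0,0,0,0,0]
    - [1.2,0,0,0,0,0,0]

```text
time_s: 4.55
tool_pos: [0.4936, -0.3038, 0.0598]
tool_rot: [180.0, -0.0, 25.5]
force: [0.1, 0.1, -0.7]
grip_width: 0.0244
```

Request:
move_arm:
  steps:
    - [1.2,0,0,0,0,0,0]
    - [1.2,0,0,0,0,0,0]
    - [1.2,0,0,0,0,0,0]
    - [1.2,0,0,0,0,0,0]

```text
time_s: 4.88
tool_pos: [0.4935, -0.3038, 0.0598]
tool_rot: [180.0, -0.0, 25.5]
force: [0.5, 0.1, 1.1]
grip_width: 0.0175
```

Run:
```python
from h import *
o,c=shot('wrist','w5.png');print(o['time_s'],o['tool_pos'],o['tool_rot'],o['force'],o['grip_width'])
a=cv2.resize(c['img'][170:330,180:380,::-1],None,fx=4,fy=3.7,interpolation=cv2.INTER_CUBIC)
cv2.imwrite('pics/w5c.png',a)
```

```text
4.8833 [ 0.49352554 -0.30375677  0.05982151] [ 1.79973033e+02 -1.22181397e-02  2.54883171e+01] [0.46458768 0.09926457 1.13623025] 0.017537872686705872
```

View pics/w5c.png

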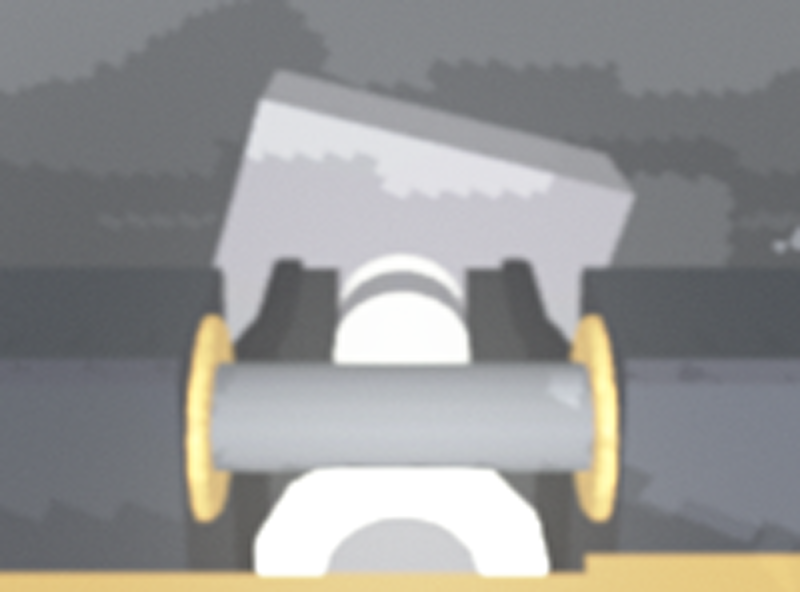

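The barrel is gripped at 17.5 mm. I'll lift it and carry it to just short of the port.

Request:
move_arm:
  steps:
    - [1.2,0,0,-0.5,0,0,0]
    - [1.2,0,0,-2,0,0,0]
    - [1.2,0,0,-3,0,0,0]
    - [1.2,0,0,-3,0,0,0]
    - [1.2,0,0,-2.5,0,0,0]
  force: 25

```text
time_s: 5.35
tool_pos: [0.4935, -0.3037, 0.1717]
tool_rot: [179.9, -0.0, 25.5]
force: [1.0, -0.8, -0.5]
grip_width: 0.0174
```

Request:
move_arm:
  steps:
    - [1.2,0.9,-1.6,0,0,0,0]
    - [1.2,1.75,-3.25,0,0,0,0]
    - [1.2,1.75,-3.25,0,0,0,0]
    - [1.2,1.75,-3.25,0,0,0,0]
    - [1.2,1.75,-3.25,0,0,0,0]

```text
time_s: 5.77
tool_pos: [0.5015, -0.1363, 0.1699]
tool_rot: [180.0, -0.0, 25.5]
force: [-0.1, -0.6, -0.1]
grip_width: 0.0173
```

Request:
move_arm:
  steps:
    - [1.2,1.75,-3.25,0,0,0,0]
    - [1.2,0.9,-1.6,0,0,0,0]
    - [1.2,0,0,0,0,0,0]
    - [1.2,0,0,0,0,0,0]
    - [1.2,0,0,0,0,0,0]

```text
time_s: 6.18
tool_pos: [0.5047, -0.084, 0.1697]
tool_rot: [179.9, 0.0, 25.4]
force: [0.7, -0.6, -0.6]
grip_width: 0.0174
```

Request:
move_arm:
  steps:
    - [1.2,0,0,0,0,0,0]
    - [1.2,0,0,0,0,0,0]
    - [1.2,0,0,0,0,0,0]

```text
time_s: 6.43
tool_pos: [0.5048, -0.084, 0.1694]
tool_rot: [-180.0, 0.0, 25.4]
force: [-0.2, -0.2, 0.3]
grip_width: 0.0174
```

Run:
```python
from h import *
np.set_printoptions(precision=4,suppress=True)
o,c=shot('wrist','w6.png');print(o['time_s'],o['tool_pos'],o['tool_rot'],o['qpos'],o['joint_velocities'].round(1),o['grip_width'])
shot('scene','s6.png')
print(proj(c,[[.5678,-.0525,.090]],o))
```

```text
6.4333 [ 0.5048 -0.084   0.1694] [-179.9985    0.0139   25.36  ] [ 31.511    6.1964 -26.4214 107.5297   2.998   66.9579 -60.5918] [-0.3  0.1 -0.4 -0.   0.   0.  -0. ] 0.017388329641508275
[[276.4816 128.5967]]
```

View pics/w6.png

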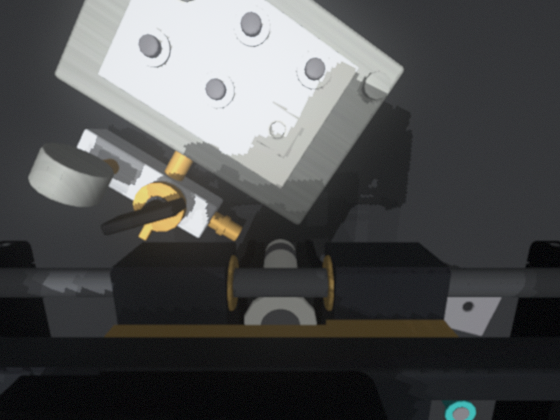

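View pics/s6.png

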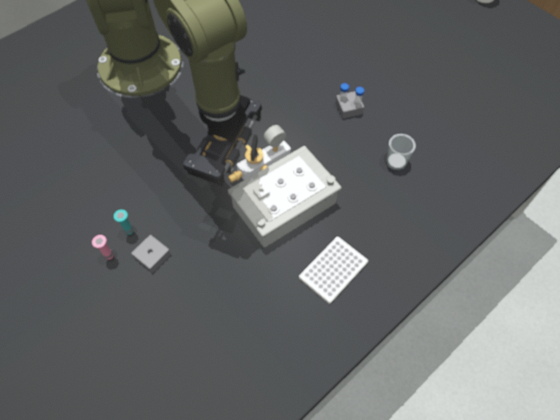

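Run:
```python
import cv2
s=cv2.imread('pics/w6.png')
cv2.imwrite('pics/w6c.png',cv2.resize(s[90:170,235:325],None,fx=7,fy=7,interpolation=cv2.INTER_CUBIC))
cv2.imwrite('pics/w6k.png',cv2.resize(s[120:255,20:260],None,fx=3.3,fy=3.3,interpolation=cv2.INTER_CUBIC))
```

```text
(no output)
```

View pics/w6c.png

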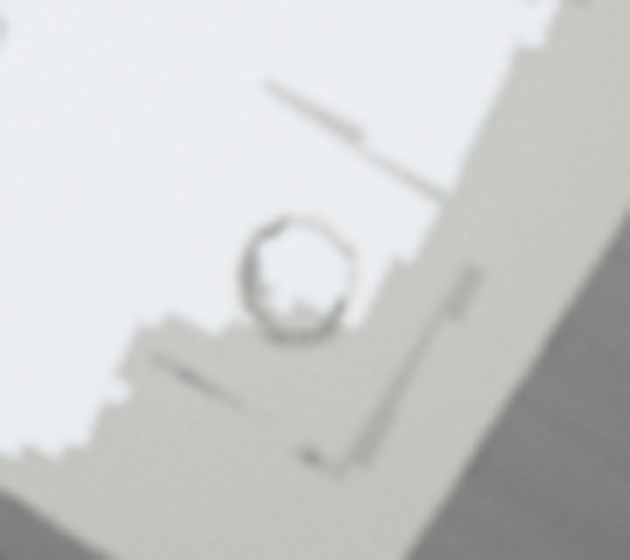

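View pics/w6k.png

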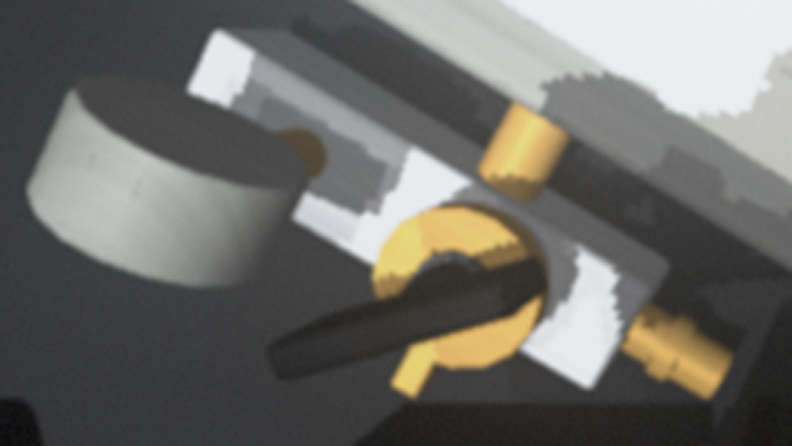

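Port mouth centre is at wrist (277.0,129.6), within 1 mm of the fixed-camera fit. I'll move over it and lower the cartridge while watching the force.

Request:
move_arm:
  steps:
    - [1.2,1.6,-0.02,0,0,0,0]
    - [1.2,2.2,-0.03,0,0,0,0]
    - [1.2,2.2,-0.03,0,0,0,0]
    - [1.2,1.07,-0.02,0,0,0,0]
    - [1.2,0,0,0,0,0,0]

```text
time_s: 6.95
tool_pos: [0.5698, -0.0498, 0.1694]
tool_rot: [-179.9, -0.1, 25.6]
force: [-0.5, 0.4, -0.5]
grip_width: 0.0178
```

Request:
move_arm:
  steps:
    - [1.2,0,0,0,0,0,0]
    - [1.2,0,0,0,0,0,0]
    - [1.2,0,0,1.5,0,0,0]
    - [1.2,0,0,1.0,0,0,0]
    - [1.2,0,0,0,0,0,0]

```text
time_s: 7.37
tool_pos: [0.5658, -0.0523, 0.1421]
tool_rot: [-179.9, 0.3, 25.4]
force: [-1.6, -0.1, -0.6]
grip_width: 0.0175
```

Request:
move_arm:
  steps:
    - [1.2,0,0,0,0,0,0]
    - [1.2,0,0,0,0,0,0]

```text
time_s: 7.53
tool_pos: [0.5682, -0.0517, 0.1449]
tool_rot: [180.0, 0.0, 25.5]
force: [-0.2, 1.4, -0.2]
grip_width: 0.0179
```

Run:
```python
from h import *
np.set_printoptions(precision=4,suppress=True)
o,c=shot('wrist','w7.png');print(o['time_s'],o['tool_pos'],o['tool_rot'],o['force'],o['grip_width'])
_,d=shot('scene','s7.png')
a=cv2.resize(c['img'][170:330,180:380,::-1],None,fx=4,fy=3.7,interpolation=cv2.INTER_CUBIC)
cv2.imwrite('pics/w7c.png',a)
cv2.imwrite('pics/s7c.png',cv2.resize(d['img'][130:230,200:330,::-1],None,fx=6,fy=6,interpolation=cv2.INTER_CUBIC))
```

```text
7.5333 [ 0.5682 -0.0517  0.1449] [179.9792   0.0021  25.4613] [-0.2286  1.4068 -0.1523] 0.0178850593022158
```

View pics/w7c.png

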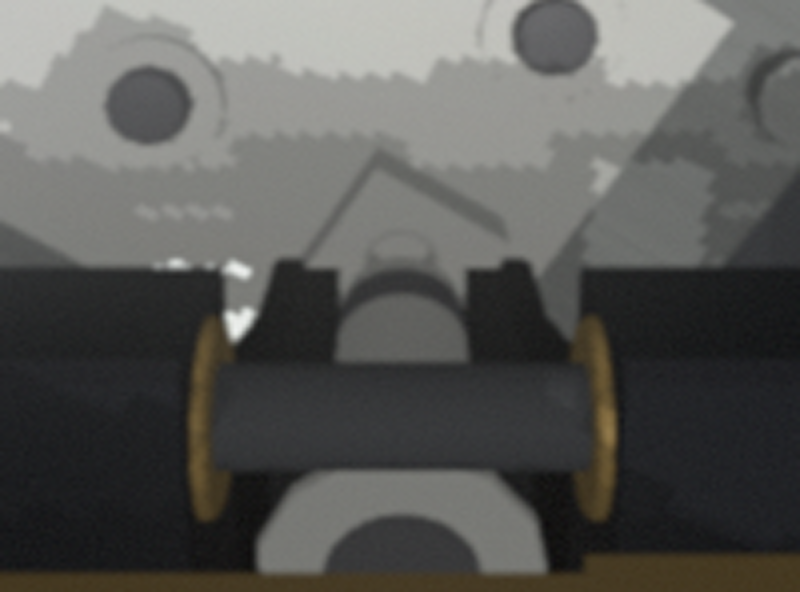

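View pics/s7c.png

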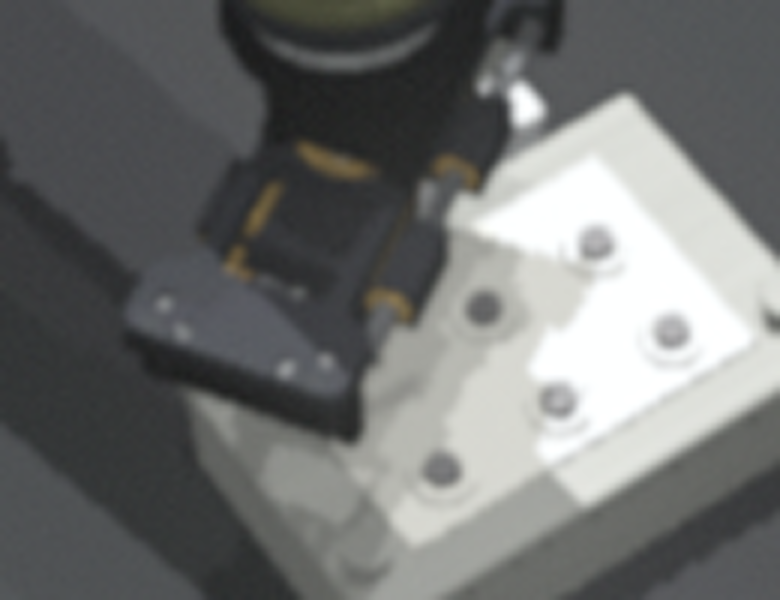

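Request:
move_arm:
  steps:
    - [1.2,-0.03,0.08,0,0,0,0]
    - [1.2,0,0,0.4,0,0,0]
    - [1.2,0,0,0.4,0,0,0]
    - [1.2,0,0,0,0,0,0]
    - [1.2,0,0,0,0,0,0]

```text
time_s: 8.05
tool_pos: [0.568, -0.0522, 0.136]
tool_rot: [-180.0, 0.0, 25.5]
force: [0.2, 0.1, -0.4]
grip_width: 0.0175
```

Request:
move_arm:
  steps:
    - [1.2,0,0,0.4,0,0,0]
    - [1.2,0,0,0,0,0,0]
    - [1.2,0,0,0,0,0,0]

```text
time_s: 8.3
tool_pos: [0.5681, -0.0522, 0.1322]
tool_rot: [-180.0, 0.0, 25.5]
force: [-0.5, 0.0, -0.3]
grip_width: 0.0174
```

Request:
move_arm:
  steps:
    - [1.2,0,0,0.3,0,0,0]
    - [1.2,0,0,0,0,0,0]
    - [1.2,0,0,0,0,0,0]

```text
time_s: 8.55
tool_pos: [0.5682, -0.0522, 0.1293]
tool_rot: [-180.0, 0.0, 25.5]
force: [-0.5, -0.8, -0.5]
grip_width: 0.0178
```

Request:
move_arm:
  steps:
    - [1.2,0,0,0.3,0,0,0]
    - [1.2,0,0,0,0,0,0]
    - [1.2,0,0,0,0,0,0]

```text
time_s: 8.8
tool_pos: [0.5682, -0.0522, 0.1263]
tool_rot: [-180.0, 0.0, 25.5]
force: [-0.5, 0.6, 0.2]
grip_width: 0.0174
```

Request:
move_arm:
  steps:
    - [1.2,0,0,0.15,0,0,0]
    - [1.2,0,0,0,0,0,0]
    - [1.2,0,0,0,0,0,0]

```text
time_s: 9.05
tool_pos: [0.5683, -0.0522, 0.125]
tool_rot: [180.0, 0.0, 25.5]
force: [0.4, 0.8, -0.1]
grip_width: 0.0177
```

Request:
move_arm:
  steps:
    - [1.2,0,0,0.1,0,0,0]
    - [1.2,0,0,0,0,0,0]
    - [1.2,0,0,0,0,0,0]

```text
time_s: 9.3
tool_pos: [0.5685, -0.0522, 0.1248]
tool_rot: [180.0, -0.0, 25.5]
force: [-2.8, -0.3, 5.3]
grip_width: 0.0179
```

Request:
move_arm:
  steps:
    - [1.2,0,0,0.1,0,0,0]
    - [1.2,0,0,0,0,0,0]
    - [1.2,0,0,0,0,0,0]

```text
time_s: 9.55
tool_pos: [0.5686, -0.0522, 0.1247]
tool_rot: [180.0, -0.0, 25.5]
force: [-5.1, 0.8, 10.8]
grip_width: 0.0178
```

Force rose with the TCP at 0.1247, exactly the computed seated height. I'll release and rise.

Request:
move_arm:
  steps:
    - [5.5,0,0,0,0,0,0]
    - [5.5,0,0,0,0,0,0]
    - [5.5,0,0,0,0,0,0]
    - [5.5,0,0,0,0,0,0]
    - [5.5,0,0,0,0,0,0]

```text
time_s: 9.97
tool_pos: [0.5681, -0.0523, 0.1226]
tool_rot: [-180.0, 0.0, 25.5]
force: [-0.1, -0.3, -0.4]
grip_width: 0.0426
```

Request:
move_arm:
  steps:
    - [5.5,0,0,-1.0,0,0,0]
    - [5.5,0,0,-2.5,0,0,0]
    - [5.5,0,0,-3,0,0,0]
    - [5.5,0,0,-3,0,0,0]
    - [5.5,0,0,-2.5,0,0,0]

```text
time_s: 10.38
tool_pos: [0.5687, -0.0521, 0.2459]
tool_rot: [179.9, -0.1, 25.5]
force: [0.1, 0.5, 0.2]
grip_width: 0.0544
```

Run:
```python
from h import *
np.set_printoptions(precision=4,suppress=True)
o,c=shot('wrist','w8.png');print(o['time_s'],o['tool_pos'],o['tool_rot'],o['qpos'],o['force'],o['grip_width'])
_,d=shot('scene','s8.png');_,e=shot('top','t8.png')
print(proj(c,[[.5678,-.0525,.161]],o),proj(d,[[.5678,-.0525,.161]]),proj(e,[[.5678,-.0525,.161]]))
cv2.imwrite('pics/s8c.png',cv2.resize(d['img'][130:230,200:330,::-1],None,fx=6,fy=6,interpolation=cv2.INTER_CUBIC))
```

```text
10.3833 [ 0.5687 -0.0521  0.2459] [179.9379  -0.0955  25.5029] [ 27.4847  10.5843 -28.1339  94.0839   5.1262  76.4977 -65.9296] [0.0522 0.4584 0.2276] 0.05437358031232419
[[278.6234 226.6146]] [[259.2254 171.9331]] [[284.1674 223.7344]]
```

View pics/w8.png

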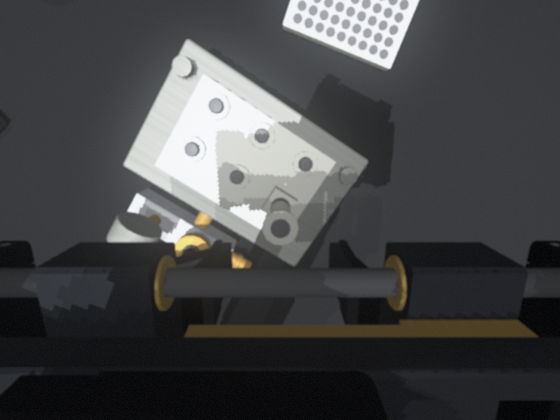

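View pics/s8c.png

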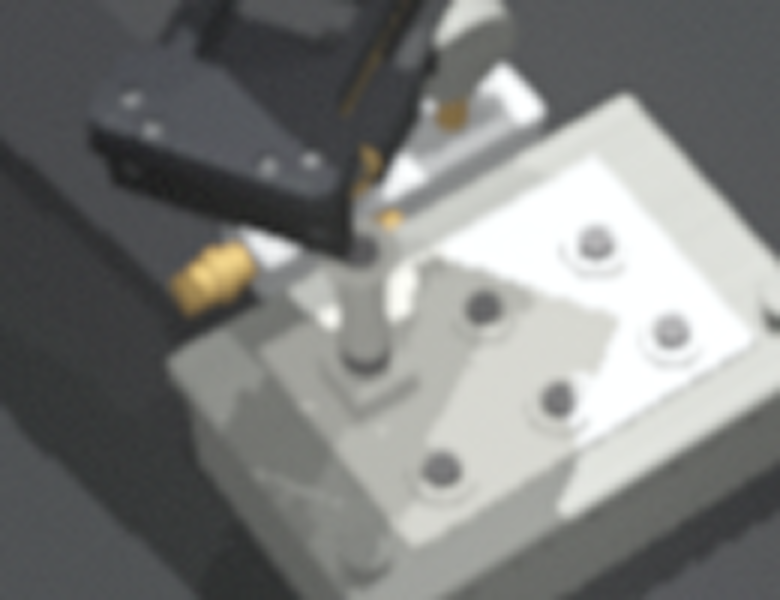

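The cartridge is seated and upright (flange at wrist (281,228), predicted (279,227)). Now I'll turn the wrist and move to look at the key from above.

Request:
move_arm:
  steps:
    - [5.5,0,0,0,0,0,0.12]
    - [5.5,0,0,0,0,0,0.12]
    - [5.5,0,0,0,0,0,0.12]
    - [5.5,0,0,0,0,0,0.12]
    - [5.5,0,0,0,0,0,0.12]

```text
time_s: 10.95
tool_pos: [0.5676, -0.0522, 0.2419]
tool_rot: [180.0, 0.1, -9.2]
force: [0.0, 0.5, 0.3]
grip_width: 0.055
```

Request:
move_arm:
  steps:
    - [3,0,0,0,0,0,0.12]
    - [3,0,0,0,0,0,0.12]
    - [3,0,0,0,0,0,0.12]
    - [3,0,0,0,0,0,0.12]
    - [3,0,0,0,0,0,0.12]

```text
time_s: 11.37
tool_pos: [0.5676, -0.0522, 0.2418]
tool_rot: [179.9, 0.1, -43.6]
force: [0.4, -0.2, 0.0]
grip_width: 0.0328
```

Request:
move_arm:
  steps:
    - [3,0,0,0,0,0,0.12]
    - [3,0,0,0,0,0,0.12]
    - [3,0,0,0,0,0,0.05]
    - [3,0,0,0,0,0,0]
    - [3,0,0,0,0,0,0]

```text
time_s: 11.78
tool_pos: [0.5679, -0.0522, 0.2422]
tool_rot: [179.9, 0.1, -59.8]
force: [-0.4, -0.1, -0.6]
grip_width: 0.03
```

Request:
move_arm:
  steps:
    - [3,-2.4,0.8,0,0,0,0]
    - [3,-3.6,1.1,0,0,0,0]
    - [3,-3.6,1.1,0,0,0,0]
    - [3,-3.6,1.2,0,0,0,0]
    - [3,-2.4,0.8,0,0,0,0]

```text
time_s: 12.2
tool_pos: [0.4729, 0.036, 0.2465]
tool_rot: [-179.4, 0.3, -58.9]
force: [0.1, -0.5, 0.3]
grip_width: 0.0302
```

Request:
move_arm:
  steps:
    - [3,0,0,0,0,0,0]
    - [3,0,0,0,0,0,0]
    - [3,0,0,0,0,0,0]
    - [3,0,0,0,0,0,0]
    - [3,0,0,0,0,0,0]

```text
time_s: 12.62
tool_pos: [0.475, 0.0286, 0.2464]
tool_rot: [-179.4, 0.4, -59.8]
force: [-0.1, 1.0, 0.8]
grip_width: 0.0299
```

Run:
```python
from h import *
np.set_printoptions(precision=4,suppress=True)
o,c=shot('wrist','w9.png');print(o['time_s'],o['tool_pos'],o['tool_rot'],o['qpos'],o['joint_velocities'].round(1))
k=np.array([.4697,.0099]); th=np.radians(-42);u=np.array([np.cos(th),np.sin(th)])*.028
print(proj(c,[[*(k+u),.098],[*(k-u),.098],[*k,.098],[*k,.06]],o))
x,y=(40,60)
cv2.imwrite('pics/w9c.png',cv2.resize(c['img'][60:200,180:380,::-1],None,fx=4,fy=4,interpolation=cv2.INTER_CUBIC))
```

```text
12.6167 [0.475  0.0286 0.2464] [-179.3728    0.4274  -59.8172] [  31.3907   -2.2023  -36.2852  106.127    -2.0242   75.2729 -154.19  ] [-0.1 -0.1 -1.1  0.1 -0.3  0.1 -0.1]
[[287.1147 163.2261]
 [304.5567 218.8076]
 [296.0441 191.6811]
 [294.6281 184.4757]]
```

View pics/w9.png

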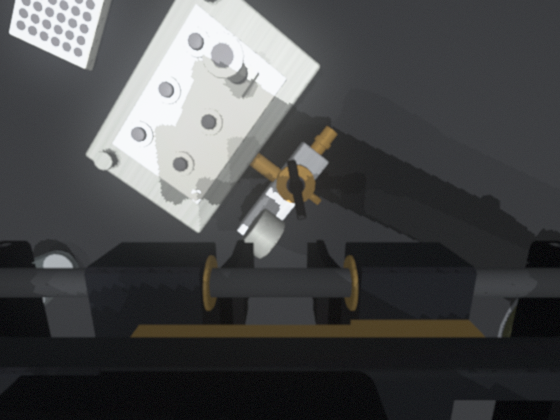

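View pics/w9c.png

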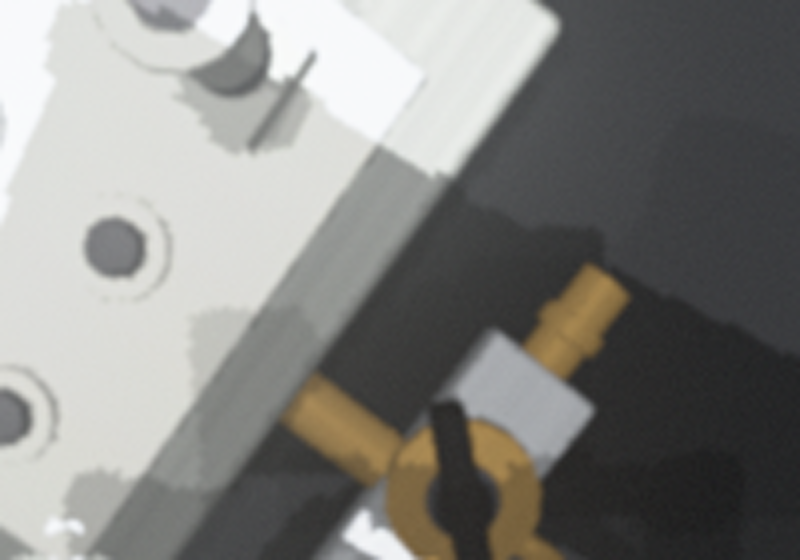

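Joint 7 is near its limit in this yaw family, so I'll use the half-turn grasp instead. First I'll measure the key in this view.

Run:
```python
import cv2
s=cv2.imread('pics/w9.png')
cv2.imwrite('pics/w9k.png',cv2.resize(s[145:235,240:340],None,fx=6,fy=6,interpolation=cv2.INTER_CUBIC))
```

```text
(no output)
```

View pics/w9k.png

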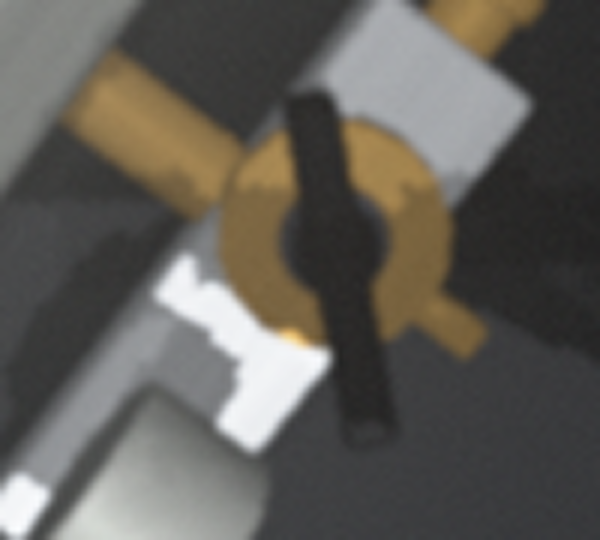

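```bash
cat > k.py <<'E'
from h import *
np.set_printoptions(precision=4,suppress=True)
o={'tool_pos':np.array([.4750,.0286,.2464]),'tool_rot':np.array([-179.3728,.4274,-59.8172])}
c=viewer.read_camera('wrist')
px=lambda a:(np.array(a,float)+.5)/6-.5+[240,145]
e=atz(c,px([(313,98),(370,437)]),.098,o);d=e[0]-e[1];print(e,np.hypot(*d[:2]),np.degrees(np.arctan2(d[1],d[0])),e.mean(0))
print('collar',atz(c,px([(336,237)]),.060,o))
t=cv2.imread('pics/top0.png');cv2.imwrite('pics/t0k.png',cv2.resize(t[250:300,225:285],None,fx=10,fy=10,interpolation=cv2.INTER_CUBIC))
ct=viewer.read_camera('top')
k=np.array([.4697,.0099])
for a in (-42,-46,-50):
    u=np.array([np.cos(np.radians(a)),np.sin(np.radians(a))])*.028
    print(a,((proj(ct,[[*(k+u),.098],[*(k-u),.098],[*(k+u),.072],[*(k-u),.072]])-[225,250])*10).round())
E
python3 k.py
```

```text
[[ 0.4879 -0.0128  0.098 ]
 [ 0.4524  0.0291  0.098 ]] 0.05489753751434117 -49.664106028661266 [0.4702 0.0081 0.098 ]
collar [[0.4691 0.009  0.06  ]]
-42 [[354. 166.]
 [154. 376.]
 [358. 171.]
 [165. 375.]]
-46 [[361. 173.]
 [147. 369.]
 [365. 178.]
 [158. 368.]]
-50 [[367. 181.]
 [141. 361.]
 [371. 185.]
 [152. 360.]]
```

View pics/t0k.png

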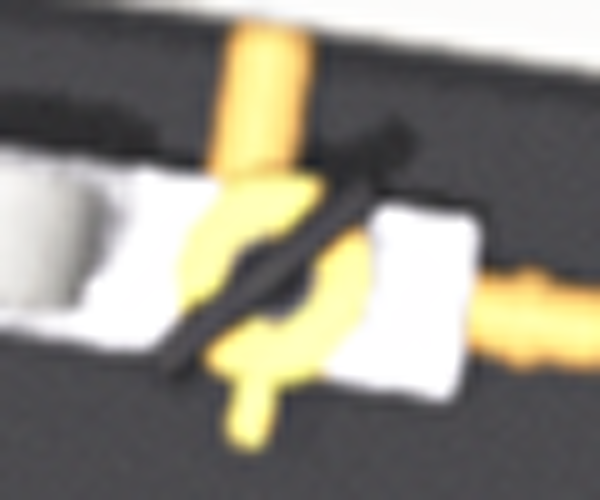

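Request:
move_arm:
  steps:
    - [3,0,0,0,0,0,-0.12]
    - [3,0,0,0,0,0,-0.12]
    - [3,0,0,0,0,0,-0.12]
    - [3,0,0,0,0,0,-0.12]
    - [3,0,0,0,0,0,-0.12]

```text
time_s: 13.18
tool_pos: [0.4745, 0.03, 0.2466]
tool_rot: [-179.3, -0.0, -25.0]
force: [0.0, 0.1, -0.3]
grip_width: 0.0299
```

Request:
move_arm:
  steps:
    - [3,0,0,0,0,0,-0.12]
    - [3,0,0,0,0,0,-0.12]
    - [3,0,0,0,0,0,-0.12]
    - [3,0,0,0,0,0,-0.12]
    - [3,0,0,0,0,0,-0.12]

```text
time_s: 13.6
tool_pos: [0.4745, 0.03, 0.2465]
tool_rot: [-179.4, -0.4, 9.4]
force: [-0.1, 0.5, -0.8]
grip_width: 0.0299
```

Request:
move_arm:
  steps:
    - [3,0,0,0,0,0,-0.12]
    - [3,0,0,0,0,0,-0.12]
    - [3,0,0,0,0,0,-0.12]
    - [3,0,0,0,0,0,-0.12]
    - [3,0,0,0,0,0,-0.12]

```text
time_s: 14.02
tool_pos: [0.4745, 0.03, 0.2465]
tool_rot: [-179.8, -0.7, 43.8]
force: [-0.5, -0.1, -0.8]
grip_width: 0.0302
```

Request:
move_arm:
  steps:
    - [3,0,0,0,0,0,-0.12]
    - [3,0,0,0,0,0,-0.12]
    - [3,0,0,0,0,0,-0.12]
    - [3,0,0,0,0,0,-0.12]
    - [3,0,0,0,0,0,-0.12]

```text
time_s: 14.43
tool_pos: [0.4745, 0.03, 0.2465]
tool_rot: [179.8, -0.7, 78.2]
force: [0.6, -0.9, 0.1]
grip_width: 0.03
```

Request:
move_arm:
  steps:
    - [3,0,0,0,0,0,-0.12]
    - [3,0,0,0,0,0,-0.12]
    - [3,0,0,0,0,0,-0.12]
    - [3,0,0,0,0,0,-0.12]
    - [3,0,0,0,0,0,-0.12]

```text
time_s: 14.85
tool_pos: [0.4745, 0.03, 0.2465]
tool_rot: [179.4, -0.5, 112.6]
force: [0.6, -0.3, -0.3]
grip_width: 0.0298
```

Request:
move_arm:
  steps:
    - [2.6,0,0,0,0,0,-0.12]
    - [2.6,0,0,0,0,0,-0.12]
    - [2.6,0,0,0,0,0,0]
    - [2.6,0,0,0,0,0,0]
    - [2.6,0,0,0,0,0,0]

```text
time_s: 15.27
tool_pos: [0.4745, 0.0301, 0.2466]
tool_rot: [179.3, -0.3, 125.8]
force: [-0.1, 0.2, 0.4]
grip_width: 0.026
```

Run:
```python
from h import *
np.set_printoptions(precision=4,suppress=True)
o,c=shot('wrist','w10.png');print(o['time_s'],o['tool_pos'],o['tool_rot'],o['qpos'],o['grip_width'])
_,d=shot('scene','s10.png')
```

```text
15.2667 [0.4745 0.0301 0.2466] [179.3404  -0.3204 125.7959] [ 27.1476  -2.3186 -32.371  106.2811  -1.9154  75.2804  31.0677] 0.026034949520594312
```

View pics/w10.png

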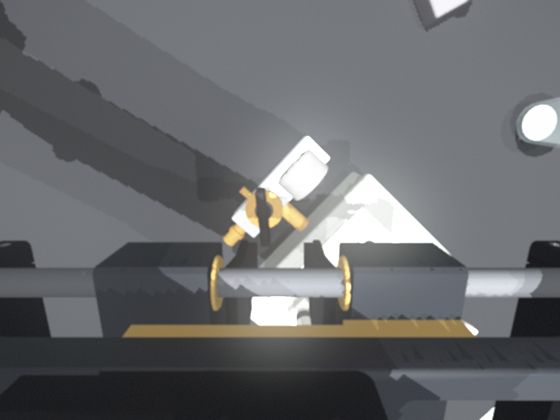

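Run:
```python
from h import *
np.set_printoptions(precision=4,suppress=True)
s=cv2.imread('pics/w10.png')
cv2.imwrite('pics/w10k.png',cv2.resize(s[170:250,220:310],None,fx=7,fy=7,interpolation=cv2.INTER_CUBIC))
```

```text
(no output)
```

View pics/w10k.png

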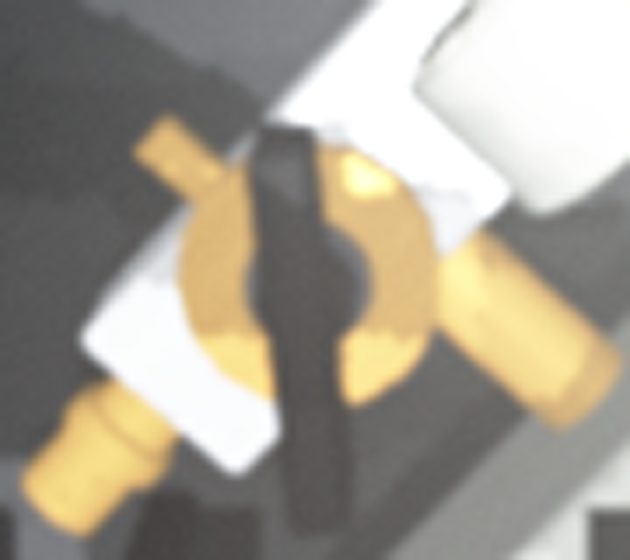

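Run:
```python
from h import *
np.set_printoptions(precision=4,suppress=True)
o={'tool_pos':np.array([.4745,.0301,.2466]),'tool_rot':np.array([179.34,-.32,125.8])}
c=viewer.read_camera('wrist')
px=lambda a:(np.array(a,float)+.5)/7-.5+[220,170]
e=atz(c,px([(285,140),(318,527)]),.098,o);d=e[0]-e[1];print(e,np.hypot(*d[:2]),np.degrees(np.arctan2(d[1],d[0])),e.mean(0))
print('collar',atz(c,px([(308,272)]),.060,o))
# target: tilt 10 deg lean to tool +x
psi=np.radians(131);th=np.radians(10)
R0=R.from_euler('xyz',o['tool_rot'],degrees=True)
Rt=R.from_euler('xyz',[180,0,131],degrees=True)*R.from_rotvec([0,-th,0])
print(Rt.as_matrix().round(3))
g=np.array([.4697,.0090,.089])+.004*np.array([np.cos(psi),np.sin(psi),0])
tcp=g-.006*Rt.as_matrix()[:,2]
print('tcp',tcp,'rotvec from now',(R0.inv()*Rt).as_rotvec(),'shift now frame cm',R0.inv().apply(tcp-o['tool_pos'])*100,'shift tgt frame',Rt.inv().apply(tcp-o['tool_pos'])*100)
pre=tcp-[0,0,-.06];print('pre tgt frame',Rt.inv().apply(pre-o['tool_pos'])*100)
print('down in tool',Rt.inv().apply([0,0,-1]))
```

```text
[[ 0.4512  0.0324  0.098 ]
 [ 0.4867 -0.0104  0.098 ]] 0.055531831078880683 129.6603059528863 [0.4689 0.011  0.098 ]
collar [[0.4684 0.0105 0.06  ]]
[[-0.646  0.755  0.114]
 [ 0.743  0.656 -0.131]
 [-0.174  0.    -0.985]]
tcp [0.4664 0.0128 0.0949] rotvec from now [ 0.0038 -0.1795 -0.0916] shift now frame cm [-1.0132 -1.8438 15.1435] shift tgt frame [ 1.8725 -1.7465 15.073 ]
pre tgt frame [ 0.8306 -1.7465  9.1641]
down in tool [ 0.1736 -0.      0.9848]
```

Run:
```python
from h import *
np.set_printoptions(precision=4,suppress=True)
o=env.get_obs();print(o['tool_pos'],o['tool_rot'])
psi=np.radians(130);th=np.radians(10)
Rt=R.from_euler('xyz',[180,0,130],degrees=True)*R.from_rotvec([0,-th,0])
R0=R.from_euler('xyz',o['tool_rot'],degrees=True)
print((R0.inv()*Rt).as_rotvec())
g=np.array([.4693,.0098,.089])+.004*np.array([np.cos(psi),np.sin(psi),0])
tcp=g-.006*Rt.as_matrix()[:,2];pre=tcp+[0,0,.06]
print(tcp,Rt.as_euler('xyz',degrees=True),Rt.inv().apply(pre-o['tool_pos'])*100)
```

```text
[0.4744 0.03   0.2466] [179.3428  -0.3137 125.875 ]
[ 0.0053 -0.1795 -0.0729]
[0.4661 0.0137 0.0949] [180.  10. 130.] [ 0.8899 -1.691   9.1552]
```

Request:
move_arm:
  steps:
    - [2.2,0,0,0,0.003,-0.09,-0.037]
    - [2.2,0,0,0,0.002,-0.09,-0.036]
    - [2.2,0.3,-0.6,3,0,0,0]
    - [2.2,0.3,-0.6,3,0,0,0]
    - [2.2,0.3,-0.5,3.1,0,0,0]

```text
time_s: 15.83
tool_pos: [0.4662, 0.0138, 0.1553]
tool_rot: [179.9, 10.2, 130.1]
force: [-0.4, -0.4, -0.4]
grip_width: 0.0219
```

Request:
move_arm:
  steps:
    - [2.2,0,0,0,0,0,0]
    - [2.2,0,0,0,0,0,0]
    - [2.2,0,0,0,0,0,0]
    - [2.2,0,0,0,0,0,0]

```text
time_s: 16.17
tool_pos: [0.4678, 0.0143, 0.1577]
tool_rot: [179.8, 10.2, 130.1]
force: [0.0, 1.2, -0.7]
grip_width: 0.022
```

Run:
```python
from h import *
np.set_printoptions(precision=4,suppress=True)
o,c=shot('wrist','w11.png');print(o['time_s'],o['tool_pos'],o['tool_rot'],o['qpos'],o['grip_width'])
_,d=shot('scene','s11.png')
Rt=R.from_euler('xyz',[180,10,130],degrees=True)
R0=R.from_euler('xyz',o['tool_rot'],degrees=True)
print((R0.inv()*Rt).as_rotvec(), R0.inv().apply(np.array([.4661,.0137,.0949])-o['tool_pos'])*100)
cv2.imwrite('pics/s11c.png',cv2.resize(d['img'][100:220,180:340,::-1],None,fx=5,fy=5,interpolation=cv2.INTER_CUBIC))
```

```text
16.1667 [0.4678 0.0143 0.1577] [179.7966  10.1617 130.063 ] [ 25.5303  -3.361  -35.5669 118.2483   7.8258  59.4368  26.3146] 0.021985716445631704
[0.0037 0.0028 0.0011] [ 1.171  -0.1848  6.1738]
```

View pics/w11.png

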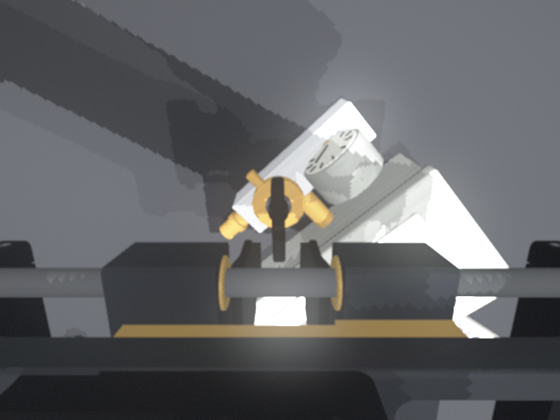

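View pics/s11c.png

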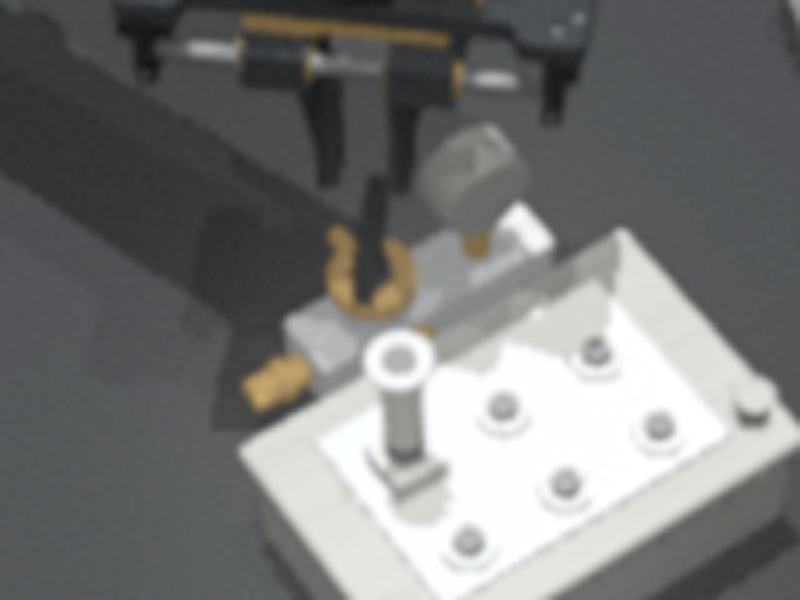

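The jaws are aligned with the key (centred at column 278, parallel to the tool x axis). Going down and gripping.

Request:
move_arm:
  steps:
    - [2.2,0.4,-0.1,2.0,0,0,0]
    - [2.2,0.4,-0.08,2.0,0,0,0]
    - [2.2,0.37,0,2.17,0,0,0]
    - [2.2,0,0,0,0,0,0]
    - [2.2,0,0,0,0,0,0]

```text
time_s: 16.68
tool_pos: [0.4641, 0.0134, 0.0929]
tool_rot: [180.0, 10.0, 130.1]
force: [-0.0, -0.4, -0.2]
grip_width: 0.022
```

Request:
move_arm:
  steps:
    - [2.2,0,0,0,0,0,0]
    - [2.2,0,0,0,0,0,0]

```text
time_s: 16.85
tool_pos: [0.4653, 0.0133, 0.0944]
tool_rot: [179.9, 10.1, 130.1]
force: [-0.3, -0.4, -0.1]
grip_width: 0.0218
```

Run:
```python
from h import *
np.set_printoptions(precision=4,suppress=True)
o,c=shot('wrist','w12.png');print(o['time_s'],o['tool_pos'],o['tool_rot'],o['qpos'],o['force'],o['grip_width'])
_,d=shot('scene','s12.png')
Rt=R.from_euler('xyz',[180,10,130],degrees=True)
R0=R.from_euler('xyz',o['tool_rot'],degrees=True)
print((R0.inv()*Rt).as_rotvec(), R0.inv().apply(np.array([.4661,.0137,.0949])-o['tool_pos'])*100)
cv2.imwrite('pics/s12c.png',cv2.resize(d['img'][100:220,180:340,::-1],None,fx=5,fy=5,interpolation=cv2.INTER_CUBIC))
```

```text
16.85 [0.4653 0.0133 0.0944] [179.8689  10.1392 130.0616] [ 24.9284   1.694  -36.4001 122.2873  12.5119  51.9954  21.3089] [-0.2826 -0.3914 -0.0995] 0.02184006023740843
[0.0025 0.0024 0.0011] [-0.0254  0.0873 -0.0496]
```

View pics/w12.png

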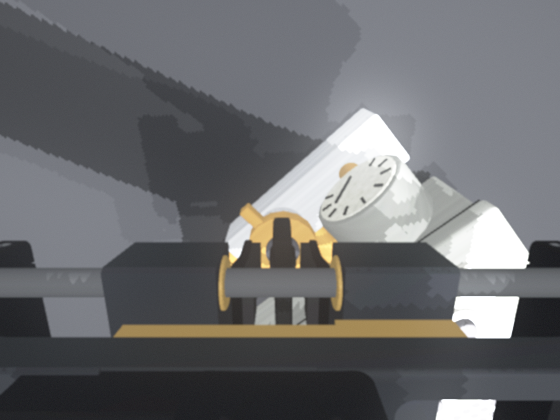

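View pics/s12c.png

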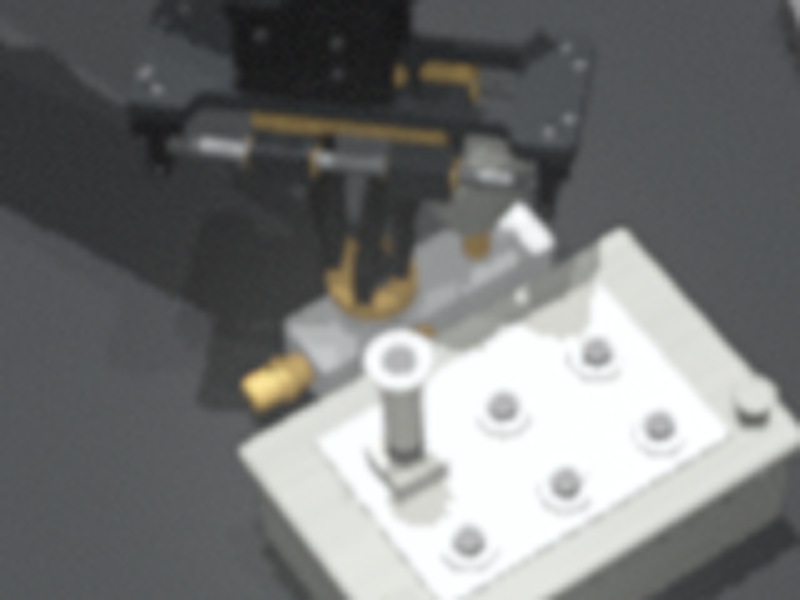

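Request:
move_arm:
  steps:
    - [2.2,0,0.08,0,0,0,0]
    - [0.5,0,0,0,0,0,0]
    - [0.5,0,0,0,0,0,0]
    - [0.5,0,0,0,0,0,0]
    - [0.5,0,0,0,0,0,0]
  force: 55

```text
time_s: 17.37
tool_pos: [0.4659, 0.0145, 0.0932]
tool_rot: [179.8, 10.1, 130.1]
force: [2.6, 1.5, 0.4]
grip_width: 0.0121
```

Request:
move_arm:
  steps:
    - [0.5,0,0,0,0,0,0]
    - [0.5,0,0,0,0,0,0]

```text
time_s: 17.53
tool_pos: [0.4658, 0.0144, 0.0932]
tool_rot: [179.8, 10.1, 130.1]
force: [3.9, 3.2, -0.4]
grip_width: 0.0123
```

```bash
cat > st.py <<'E'
from h import *
np.set_printoptions(precision=4,suppress=True)
o=env.get_obs();print(o['time_s'],o['tool_pos'],o['tool_rot'],'F',o['force'],'M',o['wrist_torque'],o['grip_width'],'eff7',o['effort'][6],'q',o['qpos'])
p=R.from_euler('xyz',o['tool_rot'],degrees=True).as_matrix();g=o['tool_pos']+.006*p[:,2];print('axis est',g-.004*np.array([p[0,0],p[1,0],0]))
E
python3 st.py
```

```text
17.5333 [0.4658 0.0144 0.0932] [179.8309  10.0764 130.11  ] F [ 3.865   3.2256 -0.3878] M [ 0.8721 -0.9707  0.232 ] 0.012305276480409693 eff7 -0.00037793603041791357 q [ 24.8586   1.8928 -36.4605 122.2718  12.6013  51.87    21.1618]
axis est [0.469  0.0106 0.0873]
```

The jaws stopped at 12.3 mm, wider than the 9 mm plate, so the tips may be on the stem or hub. I'll check, then open slightly, raise 6 mm and regrip.

Request:
move_arm:
  steps:
    - [2.0,0,0,0,0,0,0]
    - [2.0,0,0,0,0,0,0]
    - [2.0,-0.1,0,-0.6,0,0,0]
    - [2.0,0,0,0,0,0,0]
    - [2.0,0,0,0,0,0,0]

```text
time_s: 17.95
tool_pos: [0.4639, 0.013, 0.0987]
tool_rot: [-179.9, 10.0, 130.1]
force: [0.6, 0.5, 0.5]
grip_width: 0.0199
```

```bash
python3 st.py
python3 - <<'E'
from h import *
o,c=shot('wrist','w13.png')
cv2.imwrite('pics/w13c.png',cv2.resize(c['img'][190:330,200:370,::-1],None,fx=4.5,fy=4.2,interpolation=cv2.INTER_CUBIC))
E
```

```text
17.95 [0.4639 0.013  0.0987] [-179.9128   10.0252  130.0594] F [0.6056 0.4878 0.4626] M [ 0.237  -0.0936 -0.0023] 0.01989015204845874 eff7 0.02599871135316789 q [ 25.0041   1.2666 -36.3799 122.0449  12.0587  52.7689  21.75  ]
axis est [0.4671 0.0092 0.0928]
```

View pics/w13c.png

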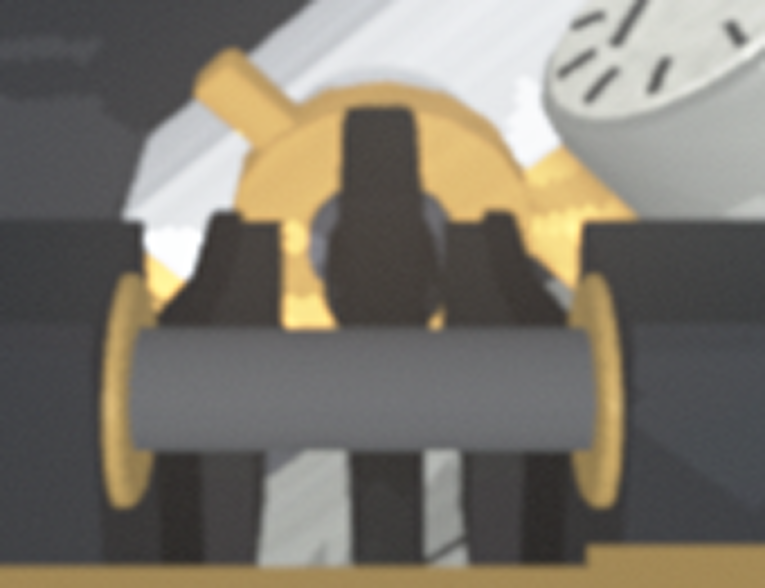

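Request:
move_arm:
  steps:
    - [0.5,0,0.05,0,0,0,0]
    - [0.5,0,0,0,0,0,0]
    - [0.5,0,0,0,0,0,0]
    - [0.5,0,0,0,0,0,0]
    - [0.5,0,0,0,0,0,0]
  force: 55

```text
time_s: 18.42
tool_pos: [0.4657, 0.0147, 0.0994]
tool_rot: [179.9, 10.1, 130.1]
force: [0.0, 3.4, 5.7]
grip_width: 0.0087
```

```bash
python3 st.py
```

```text
18.4167 [0.4657 0.0147 0.0994] [179.897   10.0633 130.1108] F [0.0315 3.4404 5.7036] M [ 0.7575 -0.2385  0.1165] 0.008745528830448709 eff7 -0.021855822997167706 q [ 24.9398   1.3392 -36.4604 121.898   12.0634  52.6858  21.6746]
axis est [0.4689 0.0109 0.0935]
```

Now on the plate at 8.7 mm. I'll turn clockwise in small steps, watching torque.

Request:
move_arm:
  steps:
    - [0.5,0,0.055,0,0.0174,0,0.0985]
    - [0.5,0,0.055,0,0.0174,0,0.0985]
    - [0.5,0,0.055,0,0.0174,0,0.0985]
    - [0.5,0,0,0,0,0,0]
    - [0.5,0,0,0,0,0,0]

```text
time_s: 18.83
tool_pos: [0.4672, 0.0156, 0.0994]
tool_rot: [179.9, 10.0, 112.9]
force: [-0.2, 2.9, 5.9]
grip_width: 0.0086
```

```bash
python3 st.py
```

```text
18.8333 [0.4672 0.0156 0.0994] [179.9146  10.0279 112.9054] F [-0.2327  2.8869  5.8606] M [ 0.5819 -0.1655  0.0048] 0.0086380695086014 eff7 -0.06895208498463035 q [ 23.4199   3.9544 -36.5068 119.6499  14.744   56.2233   1.8013]
axis est [0.4691 0.011  0.0935]
```

Request:
move_arm:
  steps:
    - [0.5,0,0.055,0,0.0174,0,0.0985]
    - [0.5,0,0.055,0,0.0174,0,0.0985]
    - [0.5,0,0.055,0,0.0174,0,0.0985]
    - [0.5,0,0,0,0,0,0]
    - [0.5,0,0,0,0,0,0]

```text
time_s: 19.25
tool_pos: [0.4687, 0.016, 0.0994]
tool_rot: [179.9, 10.0, 95.7]
force: [-0.4, 2.8, 5.8]
grip_width: 0.0085
```

```bash
python3 st.py
```

```text
19.25 [0.4687 0.016  0.0994] [179.9175  10.0017  95.7024] F [-0.4027  2.8349  5.7522] M [ 0.5272 -0.1846  0.0043] 0.008532522085852411 eff7 -0.05804028594866395 q [ 21.8081   6.5826 -35.6846 117.2265  15.9691  59.7503 -16.3964]
axis est [0.4692 0.011  0.0935]
```

Request:
move_arm:
  steps:
    - [0.5,0,0.055,0,0.0174,0,0.0985]
    - [0.5,0,0.055,0,0.0174,0,0.0985]
    - [0.5,0,0,0,0,0,0]
    - [0.5,0,0,0,0,0,0]

```text
time_s: 19.58
tool_pos: [0.4698, 0.0159, 0.0994]
tool_rot: [179.9, 10.0, 84.2]
force: [0.9, 2.4, 6.4]
grip_width: 0.0083
```

```bash
python3 st.py;python3 - <<'E'
from h import *
o,c=shot('wrist','w14.png')
_,d=shot('scene','s14.png')
cv2.imwrite('pics/s14c.png',cv2.resize(d['img'][100:220,180:340,::-1],None,fx=5,fy=5,interpolation=cv2.INTER_CUBIC))
cv2.imwrite('pics/w14c.png',cv2.resize(c['img'][190:330,200:370,::-1],None,fx=4.5,fy=4.2,interpolation=cv2.INTER_CUBIC))
E
```

```text
19.5833 [0.4698 0.0159 0.0994] [179.9182   9.9852  84.2342] F [0.8684 2.4013 6.4233] M [ 0.5225 -0.1994 -0.0443] 0.008319960966800604 eff7 -0.052249113796278834 q [ 20.8151   8.2112 -34.7649 115.6064  16.0308  61.9186 -27.6804]
axis est [0.4694 0.011  0.0935]
```

View pics/s14c.png

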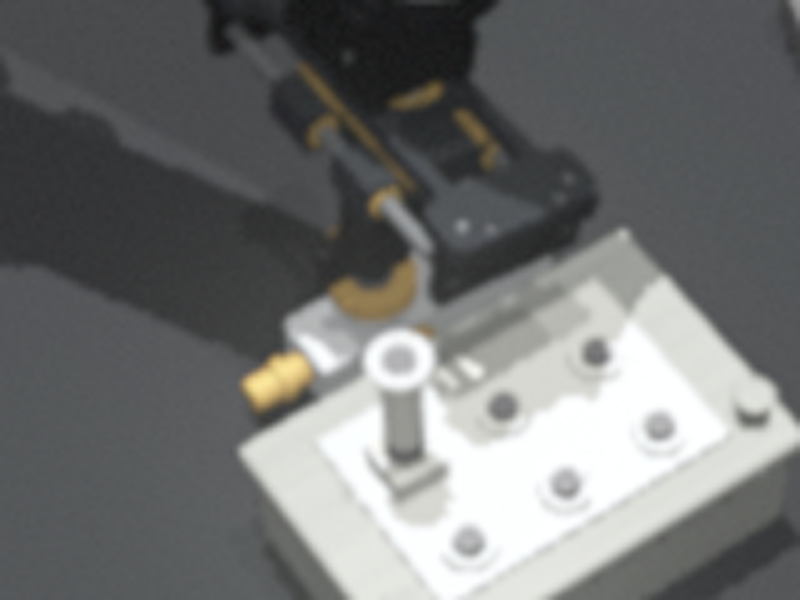

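View pics/w14c.png

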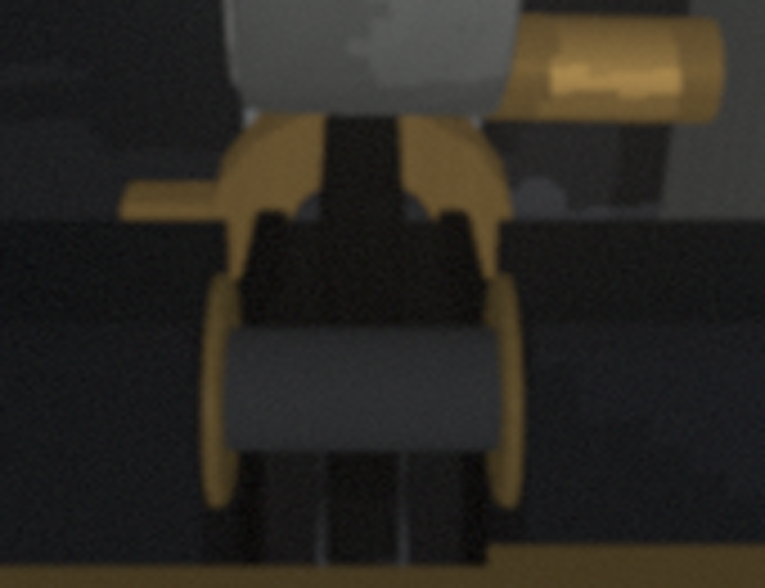

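Request:
move_arm:
  steps:
    - [0.5,0,0.03,0,0.0087,0,0.0492]
    - [0.5,0,0.03,0,0.0087,0,0.0492]
    - [0.5,0,0,0,0,0,0]
    - [0.5,0,0,0,0,0,0]

```text
time_s: 20.02
tool_pos: [0.4704, 0.0159, 0.0994]
tool_rot: [179.9, 10.0, 78.5]
force: [0.6, 2.9, 6.1]
grip_width: 0.0087
```

```bash
python3 st.py
```

```text
20.0167 [0.4704 0.0159 0.0994] [179.9145   9.9756  78.5167] F [0.5674 2.9309 6.0804] M [ 0.5777 -0.2254 -0.0442] 0.008734569562859201 eff7 0.005089413025416434 q [ 20.3643   8.9573 -34.2246 114.8297  15.8564  62.9077 -33.0886]
axis est [0.4694 0.011  0.0935]
```

Request:
move_arm:
  steps:
    - [0.5,0,0.015,0,0.0052,0,0.0295]
    - [0.5,0,0,0,0,0,0]
    - [0.5,0,0,0,0,0,0]

```text
time_s: 20.27
tool_pos: [0.4705, 0.0159, 0.0994]
tool_rot: [179.9, 10.0, 76.8]
force: [1.5, 2.2, 6.3]
grip_width: 0.0084
```

```bash
python3 st.py
```

```text
20.2667 [0.4705 0.0159 0.0994] [179.9046   9.9686  76.8051] F [1.4826 2.2207 6.3069] M [ 0.5535 -0.2804 -0.0253] 0.008370828917866854 eff7 0.03052063286304474 q [ 20.2343   9.1677 -34.0535 114.6046  15.7793  63.182  -34.6829]
axis est [0.4694 0.011  0.0935]
```

Request:
move_arm:
  steps:
    - [0.5,0,0.015,0,0.0052,0,0.0295]
    - [0.5,0,0,0,0,0,0]
    - [0.5,0,0,0,0,0,0]

```text
time_s: 20.52
tool_pos: [0.4707, 0.0158, 0.0994]
tool_rot: [179.9, 10.0, 75.1]
force: [0.2, 3.1, 6.4]
grip_width: 0.0084
```

```bash
python3 st.py
```

```text
20.5167 [0.4707 0.0158 0.0994] [179.9058   9.969   75.0916] F [0.1919 3.0926 6.4006] M [ 0.4985 -0.3186 -0.0626] 0.0084306818363744 eff7 0.030735719483345747 q [ 20.1072   9.3772 -33.8769 114.3813  15.6934  63.4617 -36.268 ]
axis est [0.4694 0.011  0.0935]
```

Request:
move_arm:
  steps:
    - [0.5,0,0.015,0,0.0052,0,0.0295]
    - [0.5,0,0,0,0,0,0]
    - [0.5,0,0,0,0,0,0]

```text
time_s: 20.77
tool_pos: [0.4708, 0.0158, 0.0994]
tool_rot: [179.9, 10.0, 73.4]
force: [1.5, 3.2, 6.0]
grip_width: 0.0087
```

```bash
python3 st.py
```

```text
20.7667 [0.4708 0.0158 0.0994] [179.9035   9.9661  73.3759] F [1.5281 3.2421 6.0137] M [ 0.5904 -0.265  -0.0237] 0.008663017270623697 eff7 0.03091496299020946 q [ 19.9845   9.5848 -33.6976 114.1557  15.5972  63.7337 -37.8435]
axis est [0.4694 0.011  0.0935]
```

Request:
move_arm:
  steps:
    - [0.5,0,0.015,0,0.0052,0,0.0295]
    - [0.5,0,0,0,0,0,0]
    - [0.5,0,0,0,0,0,0]

```text
time_s: 21.02
tool_pos: [0.471, 0.0157, 0.0994]
tool_rot: [179.9, 10.0, 71.7]
force: [0.7, 3.3, 6.5]
grip_width: 0.0082
```

```bash
python3 st.py
```

```text
21.0167 [0.471  0.0157 0.0994] [179.9046   9.9635  71.6576] F [0.6694 3.3287 6.5014] M [ 0.5344 -0.3094 -0.0485] 0.00816383790335355 eff7 0.031078350730240345 q [ 19.8652   9.7869 -33.5125 113.935   15.4881  64.0005 -39.4078]
axis est [0.4694 0.011  0.0935]
```

Request:
move_arm:
  steps:
    - [0.5,0,0.012,0,0.0044,0,0.0246]
    - [0.5,0,0,0,0,0,0]
    - [0.5,0,0,0,0,0,0]

```text
time_s: 21.27
tool_pos: [0.4711, 0.0157, 0.0995]
tool_rot: [179.9, 10.0, 70.3]
force: [1.4, 2.5, 5.8]
grip_width: 0.0091
```

```bash
python3 st.py
```

```text
21.2667 [0.4711 0.0157 0.0995] [179.9057   9.9659  70.2547] F [1.4401 2.4874 5.8161] M [ 0.4658 -0.2717  0.0345] 0.009061956493606912 eff7 -0.09478894528001547 q [ 19.7693   9.9539 -33.3629 113.7495  15.398   64.221  -40.684 ]
axis est [0.4694 0.011  0.0935]
```

Request:
move_arm:
  steps:
    - [0.5,0,0.012,0,0.0044,0,0.0246]
    - [0.5,0,0,0,0,0,0]
    - [0.5,0,0,0,0,0,0]

```text
time_s: 21.52
tool_pos: [0.4712, 0.0156, 0.0994]
tool_rot: [179.9, 10.0, 68.8]
force: [0.7, 2.7, 5.6]
grip_width: 0.0089
```

```bash
python3 st.py
```

```text
21.5167 [0.4712 0.0156 0.0994] [179.909    9.9625  68.8296] F [0.7443 2.7423 5.6124] M [ 0.5174 -0.2577  0.13  ] 0.008899012255017772 eff7 -0.15173197723925114 q [ 19.6757  10.1187 -33.2068 113.5682  15.2928  64.4339 -41.9682]
axis est [0.4694 0.011  0.0935]
```

Request:
move_arm:
  steps:
    - [0.5,0,0.012,0,0.0044,0,0.0246]
    - [0.5,0,0,0,0,0,0]
    - [0.5,0,0,0,0,0,0]

```text
time_s: 21.77
tool_pos: [0.4714, 0.0156, 0.0995]
tool_rot: [179.9, 10.0, 67.4]
force: [1.3, 2.8, 5.4]
grip_width: 0.0081
```

```bash
python3 st.py
```

```text
21.7667 [0.4714 0.0156 0.0995] [179.9103   9.9653  67.4098] F [1.3183 2.7691 5.4203] M [ 0.5129 -0.2767  0.1733] 0.008084459712159183 eff7 -0.18828290048986673 q [ 19.5816  10.2789 -33.0458 113.3881  15.1865  64.6459 -43.2421]
axis est [0.4695 0.011  0.0935]
```

Torque began rising near yaw 70–71°, so the stop has been reached. I'll measure the lug in the wrist view before going on.

Run:
```python
from h import *
np.set_printoptions(precision=2,suppress=True)
o,c=shot('wrist','w15.png')
f=lambda im:cv2.resize(im[160:260,200:360],None,fx=5,fy=5,interpolation=cv2.INTER_CUBIC)
cv2.imwrite('pics/w15c.png',f(np.clip(c['img'][:,:,::-1].astype(float)*2,0,255).astype(np.uint8)))
k=np.array([.4693,.0098])
for a in (0,3,6,9):
    t=np.radians(180-7-a); e=np.array([np.cos(t),np.sin(t)])
    n=np.array([-e[1],e[0]])
    print(a,((proj(c,[[*(k+.032*e),.060],[*(k+.022*e),.060]],o)-[200,160])*5+2).ravel())
```

```text
0 [154.3  485.2  230.32 466.85]
3 [150.15 474.17 227.63 459.19]
6 [146.64 462.94 225.4  451.4 ]
9 [143.8  451.52 223.65 443.5 ]
```

View pics/w15c.png

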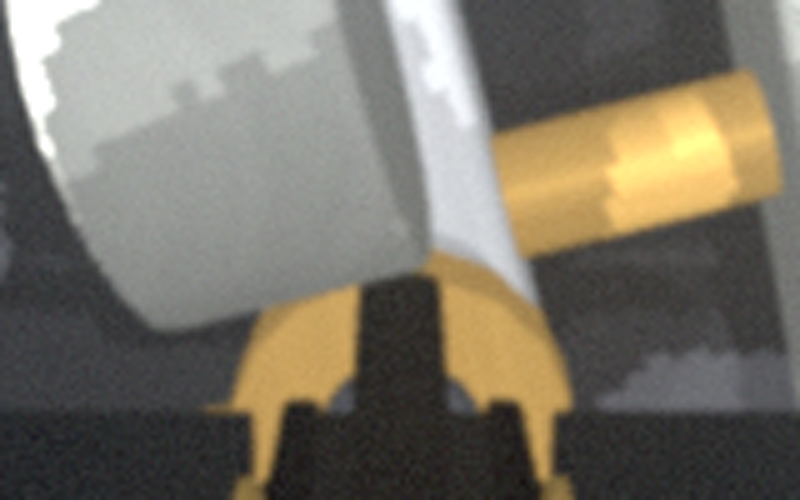

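Run:
```python
from h import *
_,c=shot('top','t15.png');_,d=shot('scene','s15.png')
cv2.imwrite('pics/t15c.png',np.hstack([cv2.resize(c['img'][235:305,220:300,::-1],(400,350)),cv2.resize(d['img'][120:190,220:300,::-1],(400,350))]))
```

```text
(no output)
```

View pics/t15c.png

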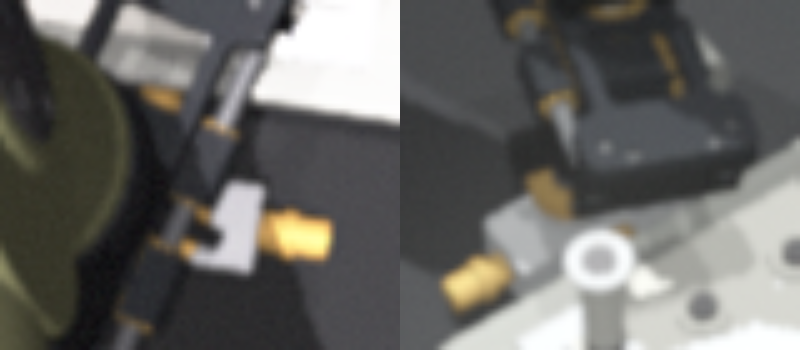

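Request:
move_arm:
  steps:
    - [0.5,0,0.012,0,0.0044,0,0.0246]
    - [0.5,0,0,0,0,0,0]
    - [0.5,0,0,0,0,0,0]

```text
time_s: 22.17
tool_pos: [0.4715, 0.0155, 0.0994]
tool_rot: [179.9, 10.0, 66.0]
force: [1.4, 2.0, 5.5]
grip_width: 0.0085
```

```bash
python3 st.py
```

```text
22.1667 [0.4715 0.0155 0.0994] [179.9147   9.9639  65.9882] F [1.385  1.9857 5.4713] M [ 0.4501 -0.3183  0.2119] 0.008502630383669154 eff7 -0.2220320049673319 q [ 19.4953  10.4362 -32.8886 113.2129  15.069   64.8506 -44.5105]
axis est [0.4694 0.011  0.0935]
```

Request:
move_arm:
  steps:
    - [0.5,0,0.012,0,0.0044,0,0.0246]
    - [0.5,0,0,0,0,0,0]
    - [0.5,0,0,0,0,0,0]

```text
time_s: 22.42
tool_pos: [0.4716, 0.0155, 0.0994]
tool_rot: [179.9, 10.0, 64.6]
force: [1.2, 2.2, 5.8]
grip_width: 0.0085
```

```bash
python3 st.py
```

```text
22.4167 [0.4716 0.0155 0.0994] [179.9157   9.9636  64.5641] F [1.2294 2.1522 5.8121] M [ 0.5022 -0.3049  0.2245] 0.008463372612316899 eff7 -0.25441501289606094 q [ 19.4069  10.5898 -32.7248 113.0375  14.947   65.0514 -45.7747]
axis est [0.4695 0.011  0.0935]
```

Torque now follows the collar's slope, and I estimate a collar turn of about 3–5.5°. I'll let go, rise, and verify by camera.

Request:
move_arm:
  steps:
    - [2.2,0,0,0,0,0,0]
    - [2.2,0,0,0,0,0,0]
    - [2.2,0,0,0,0,0,0]
    - [2.2,0,0,0,0,0,0]

```text
time_s: 22.75
tool_pos: [0.4697, 0.0144, 0.098]
tool_rot: [-179.9, 10.1, 64.5]
force: [-0.8, -0.8, -0.2]
grip_width: 0.0208
```

Request:
move_arm:
  steps:
    - [2.2,-0.17,0,-1,0,0,0]
    - [2.2,-0.5,0,-3,0,0,0]
    - [2.2,-0.6,0,-3.5,0,0,0]
    - [2.2,-0.6,0,-3.5,0,0,0]
    - [2.2,-0.6,0,-3.5,0,0,0]

```text
time_s: 23.17
tool_pos: [0.4703, 0.0158, 0.2477]
tool_rot: [-180.0, 10.0, 64.5]
force: [0.3, -0.4, -0.0]
grip_width: 0.0217
```

Request:
move_arm:
  steps:
    - [2.2,-2.0,0,0,0,0.09,0]
    - [2.2,-2.0,0,0,0,0.085,0]
    - [2.2,0,0,0,0,0,0]
    - [2.2,0,0,0,0,0,0]
    - [2.2,0,0,0,0,0,0]

```text
time_s: 23.58
tool_pos: [0.4537, -0.0199, 0.2512]
tool_rot: [-180.0, 0.0, 64.5]
force: [-0.1, 0.7, -0.2]
grip_width: 0.022
```

```bash
python3 st.py
python3 - <<'E'
from h import *
np.set_printoptions(precision=2,suppress=True)
o,c=shot('wrist','w16.png');_,e=shot('top','t16.png');_,d=shot('scene','s16.png')
k=np.array([.4693,.0098]);print(proj(c,[[*k,.06]],o))
E
```

```text
23.5833 [ 0.4537 -0.0199  0.2512] [-179.9955    0.0051   64.4586] F [-0.0586  0.7096 -0.2178] M [ 0.0678 -0.0361  0.0283] 0.02196947217381668 eff7 0.016704612644389272 q [ 27.9397  -5.1566 -26.8932 108.2465  -2.3947  76.3726 -23.8365]
axis est [ 0.452  -0.0235  0.2452]
[[280.78 164.38]]
```

View pics/w16.png

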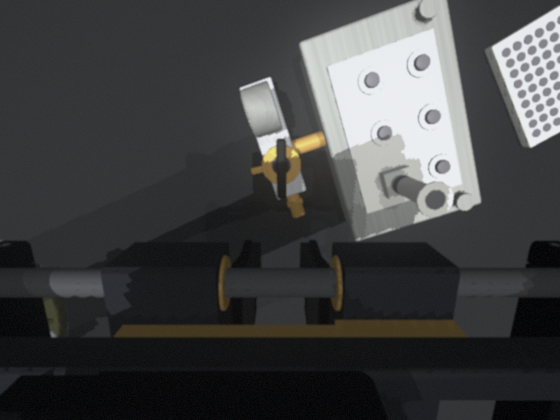

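View pics/t16.png

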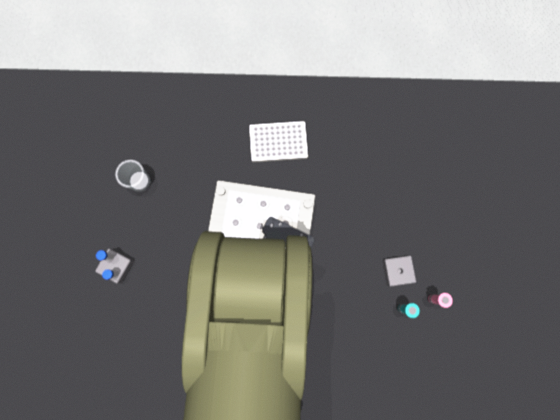

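Bystanders are unmoved, and the key and collar are at wrist (281,164). I'll enlarge the lug and the port pipes and compare with the earlier wrist views.

Run:
```python
from h import *
s=cv2.imread('pics/w16.png');b=cv2.convertScaleAbs(s,alpha=2)
cv2.imwrite('pics/w16k.png',cv2.resize(b[120:225,235:335],None,fx=5.7,fy=5.7,interpolation=cv2.INTER_CUBIC))
```

```text
(no output)
```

View pics/w16k.png

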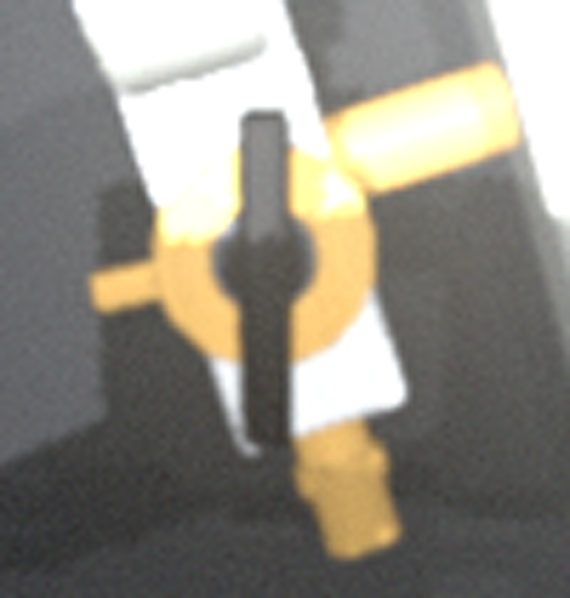

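Run:
```python
from h import *
np.set_printoptions(precision=4,suppress=True)
c=viewer.read_camera('wrist')
def rep(n,pos,rot,sc,off,end,edges,bar):
    o={'tool_pos':np.array(pos),'tool_rot':np.array(rot)}
    px=lambda a:(np.array(a,float)+.5)/sc-.5+off
    ang=lambda p:np.degrees(np.arctan2(*(p[0]-p[1])[1::-1]))
    e=atz(c,px([end]),.060,o)[0]
    k=np.array([.4693,.0098]); d=e[:2]-k
    print(n,'end',e[:2],'r',np.hypot(*d),'ang man',(np.degrees(np.arctan2(d[1],d[0]))+7.0),'edges',[ (ang(atz(c,px(x),.060,o))+7.0) for x in edges])
    print('   bar edges rel',[ (ang(atz(c,px(x),.034,o))+7.0) for x in bar])
rep('after',[.4537,-.0199,.2512],[180,0,64.46],5.7,[235,120],(95,294),[((92,277),(155,262)),((98,312),(165,297))],[((120,95),(250,450)),((285,5),(405,385))])
rep('before10',[.4745,.0301,.2466],[179.34,-.32,125.8],7,[220,170],(153,134),[((172,115),(232,158)),((137,155),(190,200))],[((105,305),(270,115))])
rep('before9',[.4750,.0286,.2464],[-179.37,.43,-59.82],6,[240,145],(478,345),[((487,332),(440,294)),((468,357),(420,325))],[((530,100),(445,205))])
```

```text
after end [0.4378 0.0169] r 0.032280896459307463 ang man 174.33910573446792 edges [np.float64(174.7269236618718), np.float64(174.0282101692591)]
   bar edges rel [np.float64(91.06425926570962), np.float64(89.86058941396372)]
before10 end [0.4378 0.0151] r 0.031943546270758856 ang man 177.3715028802964 edges [np.float64(186.14390036626295), np.float64(181.04326079232075)]
   bar edges rel [np.float64(-88.48526662035295)]
before9 end [0.436  0.0148] r 0.03370931831536344 ang man 178.4374477141616 edges [np.float64(178.32624511842008), np.float64(183.3364356318557)]
   bar edges rel [np.float64(-90.53166746412778)]
```

Run:
```python
from h import *
s=cv2.imread('pics/s16.png')
cv2.imwrite('pics/s16c.png',cv2.resize(s[100:260,180:380],None,fx=3.7,fy=3.7,interpolation=cv2.INTER_CUBIC))
d=viewer.read_camera('scene');print(proj(d,[[.5678,-.0525,.161],[.5678,-.0525,.09]]))
c=viewer.read_camera('wrist');o=env.get_obs();print(proj(c,[[.5678,-.0525,.161]],o))
```

```text
[[259.22541272 171.93314455]
 [260.51270645 190.49909496]]
[[434.52866251 199.24027323]]
```

View pics/s16c.png

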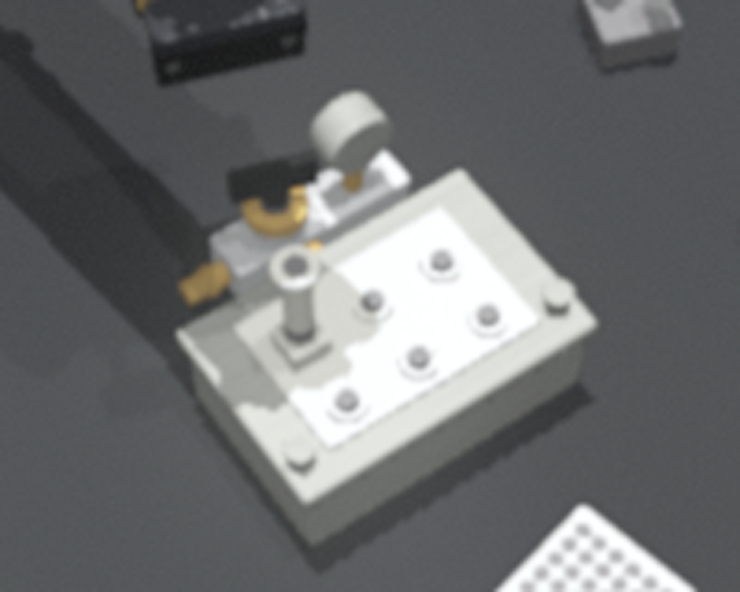

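The cartridge flange is at scene (259.5,171.5), predicted (259.2,171.9), so it is upright and fully home. The key is released and the arm is clear.

```bash
python3 -c "
from h import *
print(env.get_obs()['time_s'],job.sign_off())"
```

```text
the job is handed in; nothing more can be done
23.8833 None
```

The white cartridge is seated in the open port and the bleed valve is closed. I handed the job in at 23.9 s.

**Cartridge:** Contact force came up with the gripper 0.1 mm from the height worked out for a fully seated cartridge. Afterwards the flange was within about 1 pixel of its predicted place in the scene view, upright. My first grip closed on the flange instead of the barrel, so I opened and regripped lower.

**Valve:** I turned the key clockwise about 60° to its stop and then nipped the collar round. My first grip on the key closed on its thicker stem, so I opened, raised 6 mm and regripped on the wings.

**Collar turn:** the checks disagree somewhat, but all fall within the 2–10° allowed:

| Check | Collar turn |
|---|---|
| Motor torque | about 3.2° |
| Wrist angle since the torque rise | about 4.3–5.7° |
| Lug position in the wrist camera, after | about 5.7° |
| Lug position, after compared with before | about 3.6° |

**Rest of the bench:** The gripper showed no sign of touching the gauge. The stand, look-alikes, beaker, tubes and plate look unmoved in the top view. The arm ended clear of everything at about 0.25 m height.

**Joint limit:** While I was lining up the view of the key, joint 7 came to −154.19°, just inside its −154.24° limit. I moved it straight back and used the opposite grasp.

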